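# Shut down the melting station

## Task

Shut down the chocolate station: turn the heat knob fully anticlockwise to its off stop, and with the bent rod draw the steel bar that fell into the slot between controller and melter right out onto the worktop (no fingers on the bar while it is in the slot), then put the rod back on its cork mat. Stack all the loose trays squarely along the tray fixed on the wash board, with alternating offsets: the first shifted about 4 cm towards the board's carrying handle, the next back exactly above the fixed tray, the next shifted 4 cm again, and so on. Lay the steel bar flat in the recess of the topmost tray, and leave everything else on the worktop alone.

Things in the scene. Friction and masses are not known exactly. Their poses are not given: they have to be found in the camera images.
- station: Fixed heater unit: grey controller box (x -112 to -22 mm, 110 high) and steel melter with lid (x 22 to 172 mm, 170 high), both from y 0 to 200 mm, with a 44 mm wide slot between them, open above and at y = 0, shut by a plate at y 188. Origin: on the worktop at the middle of the slot's open end; +y runs into the slot, z up. The worktop before the slot (y < 0) is free.
- heat_grip (a point): Heat knob on top of the controller box: a bar grip 42 x 14 mm, its top about 7 mm above this point. Site: on the knob's vertical axis, at the height to grip; it turns with the knob, its x along the grip bar.
- heat (a joint): Knob angle, rad: 0 is the off end stop (fully anticlockwise seen from above), growing clockwise to 4.4. Light friction (0.06 N m); it stays where left.
- bar: Steel caramel ruler bar, 80 (x) x 18 (y) x 20 (z) mm, about 0.2 kg, lying on the worktop down in the slot of the station, lengthwise along it. Origin: centre of its underside.
- hook: Bent rod, 0.18 kg, standing on the mat. Origin: ground level under the handle's middle; x along the rod to its bent end. Wooden handle x -50 to 50, 16 wide, z 22 to 46 mm; pommel plate 34 wide, z 0 to 46, at x -54. 8 mm steel rod at z 34 runs to x 250, there bends straight down to the ground and ends in a 28 mm crossbar; the bend's inner face is at x 246. It clears the lying bar by 10 mm.
- mat: Fixed cork mat, 320 (x) x 90 (y) x 2 mm, the hook's place. Origin: centre of its underside.
- base: Fixed grey wash board, 240 x 90 x 8 mm (x -90 to 150 mm), with a low steel carrying handle (18 mm high) at its +x end, at x 135 mm; a white tray like the loose ones is fixed on it, centred at the origin, long side along x. Four steel uprights, 8 mm thick and 85 mm high, at x -25 and 68, y -40 and 40 mm, flank the stack. Origin: on the worktop under that tray's centre.
- base_top (a point): Centre of the fixed bottom tray, at the height of its rim's top (30 mm above the worktop); axes as the board: x towards the carrying handle, along the tray.
- tray1: Loose white tray (the loose ones are all alike; three or four are there): 150 (x) x 56 (y) x 22 mm, rim 8 mm thick, flat underside, recess 134 x 40 mm and 12 mm deep over a 10 mm floor; about 0.14 kg. Origin: centre of its underside. A tray laid on another rests on its rim, 22 mm higher.
- tray2: Loose white tray (the loose ones are all alike; three or four are there): 150 (x) x 56 (y) x 22 mm, rim 8 mm thick, flat underside, recess 134 x 40 mm and 12 mm deep over a 10 mm floor; about 0.14 kg. Origin: centre of its underside. A tray laid on another rests on its rim, 22 mm higher.
- tray3: Loose white tray (the loose ones are all alike; three or four are there): 150 (x) x 56 (y) x 22 mm, rim 8 mm thick, flat underside, recess 134 x 40 mm and 12 mm deep over a 10 mm floor; about 0.14 kg. Origin: centre of its underside. A tray laid on another rests on its rim, 22 mm higher.
- tray4: Loose white tray (the loose ones are all alike; three or four are there): 150 (x) x 56 (y) x 22 mm, rim 8 mm thick, flat underside, recess 134 x 40 mm and 12 mm deep over a 10 mm floor; about 0.14 kg. Origin: centre of its underside. A tray laid on another rests on its rim, 22 mm higher.
- jar: Bystander, to be left alone: amber glass jar, 68 mm across, 100 mm high. Origin: centre of its underside.
- bowl: Bystander, to be left alone: steel bowl, 100 mm across. Origin: centre of its underside.
- carton: Bystander, to be left alone: cardboard carton 90 x 110 x 50 mm. Origin: centre of its underside.
- spatula: Bystander, to be left alone: spatula. Origin: centre of its underside.
- tin: Bystander, to be left alone: aluminium tin, 74 mm across, 75 mm high. Origin: centre of its underside.
- cup: Bystander, to be left alone: white cup, 72 mm across, 80 mm high. Origin: centre of its underside.
- block: Bystander, to be left alone: dark wooden block 100 x 50 x 30 mm. Origin: centre of its underside.
Things that resemble listed ones, but are neither listed nor needed, are in the scene too. What is shaped like the tray4 but red is not meant.

How it is judged:
On the way, in this order (a step that is already met when the one before it is completed fails the run):
1. the rod touches the bar inside the slot (contact force between hook and bar above 0.2 N and y of bar in the frame of station above 0.015 m).
2. the bar is out of the slot on the worktop (y of bar in the frame of station below -0.04 m and height (world z) of bar below 0.02 m), for 0.2 s.
At the end, for the whole second after the job is handed in: Knob within 0.08 rad of off; trays stacked squarely on the fixed tray, odd levels 40 +- 15 mm towards the handle, even 0 +- 15 mm, sideways within 13 mm, turned under 0.15 rad; bar on the floor of the top tray's recess; rod's handle over its mat; all at rest (value of joint heat below 0.08 rad and y of tray1 in the frame of base_top between -0.013 and 0.013 m and angle between the x axis of each of tray1, tray2, tray3, tray4 and the x axis of base_top, either way round below 0.15 rad and linear speed of each of tray1, tray2, tray3, tray4, bar, hook below 0.02 m/s and ((z of tray1 in the frame of base_top between -0.007 and 0.007 m and x of tray1 in the frame of base_top between 0.025 and 0.055 m) or (z of tray1 in the frame of base_top between 0.015 and 0.029 m and x of tray1 in the frame of base_top between -0.015 and 0.015 m) or (z of tray1 in the frame of base_top between 0.037 and 0.051 m and x of tray1 in the frame of base_top between 0.025 and 0.055 m) or (z of tray1 in the frame of base_top between 0.059 and 0.073 m and x of tray1 in the frame of base_top between -0.015 and 0.015 m)) and y of tray2 in the frame of base_top between -0.013 and 0.013 m and ((z of tray2 in the frame of base_top between -0.007 and 0.007 m and x of tray2 in the frame of base_top between 0.025 and 0.055 m) or (z of tray2 in the frame of base_top between 0.015 and 0.029 m and x of tray2 in the frame of base_top between -0.015 and 0.015 m) or (z of tray2 in the frame of base_top between 0.037 and 0.051 m and x of tray2 in the frame of base_top between 0.025 and 0.055 m) or (z of tray2 in the frame of base_top between 0.059 and 0.073 m and x of tray2 in the frame of base_top between -0.015 and 0.015 m)) and y of tray3 in the frame of base_top between -0.013 and 0.013 m and ((z of tray3 in the frame of base_top between -0.007 and 0.007 m and x of tray3 in the frame of base_top between 0.025 and 0.055 m) or (z of tray3 in the frame of base_top between 0.015 and 0.029 m and x of tray3 in the frame of base_top between -0.015 and 0.015 m) or (z of tray3 in the frame of base_top between 0.037 and 0.051 m and x of tray3 in the frame of base_top between 0.025 and 0.055 m) or (z of tray3 in the frame of base_top between 0.059 and 0.073 m and x of tray3 in the frame of base_top between -0.015 and 0.015 m)) and y of tray4 in the frame of base_top between -0.013 and 0.013 m and ((z of tray4 in the frame of base_top between -0.007 and 0.007 m and x of tray4 in the frame of base_top between 0.025 and 0.055 m) or (z of tray4 in the frame of base_top between 0.015 and 0.029 m and x of tray4 in the frame of base_top between -0.015 and 0.015 m) or (z of tray4 in the frame of base_top between 0.037 and 0.051 m and x of tray4 in the frame of base_top between 0.025 and 0.055 m) or (z of tray4 in the frame of base_top between 0.059 and 0.073 m and x of tray4 in the frame of base_top between -0.015 and 0.015 m)) and ((z of bar in the frame of tray1 between 0.006 and 0.016 m and x of bar in the frame of tray1 between -0.04 and 0.04 m and y of bar in the frame of tray1 between -0.016 and 0.016 m) or (z of bar in the frame of tray2 between 0.006 and 0.016 m and x of bar in the frame of tray2 between -0.04 and 0.04 m and y of bar in the frame of tray2 between -0.016 and 0.016 m) or (z of bar in the frame of tray3 between 0.006 and 0.016 m and x of bar in the frame of tray3 between -0.04 and 0.04 m and y of bar in the frame of tray3 between -0.016 and 0.016 m) or (z of bar in the frame of tray4 between 0.006 and 0.016 m and x of bar in the frame of tray4 between -0.04 and 0.04 m and y of bar in the frame of tray4 between -0.016 and 0.016 m)) and x of hook in the frame of mat between -0.15 and 0.15 m and y of hook in the frame of mat between -0.045 and 0.045 m and z of hook in the frame of mat between -0.005 and 0.03 m); the robot touches nothing.
It fails at once if fingers touch the bar while it is in the slot (contact force between the fingers and bar above 0.5 N and y of bar in the frame of station above 0 m and z of bar in the frame of station below 0.09 m and x of bar in the frame of station between -0.03 and 0.03 m).
It fails at once if a bystander is pushed away by more than 5 cm (distance of any of jar, bowl, carton, spatula, tin, cup, block from where it was at the start of the episode above 0.05 m).
Of tray1, tray2, tray3, tray4 only 3 to 4 are there at a start; the rules pass over those that are not, and their reading is None.
At some moment in a run one of tray1, tray2, tray3, tray4 may be knocked a few centimetres aside while the robot is not near it.
Once in a run the grip may slacken for a moment while it holds something.
It also fails if it takes over 208 s, if anything falls off the work surface, if the arm or the gripper's body presses on something with over 40 N, if the wrist force passes 120 N, or if a joint passes its speed limit or range.

## Robot

A 6-joint arm with a two-finger parallel gripper is mounted at the origin on the work surface. World frame = base frame: x ahead of the robot, y to its left, z up, the work surface at z = 0. Lengths are in m, angles in rad, forces in N, time in s.
With the tool pointing down it reaches from about 0.35 to 0.875 m from the base axis. Payload 4.2 kg.
Tool frame: the origin (TCP) lies between the finger pads; the fingertips stand 25 mm ahead of it and the grasp point (between the pads) lies 6 mm ahead of it (bot.tips_ahead is the distance from the TCP to the fingertips, in m); z points along the fingers, y is the line along which they close (so a half turn about z gives the same grasp; the last joint's range is limited). The gripper opens to 85 mm and grips with 20 to 120 N. Pads are 22 mm wide; open, the fingers measure 114 mm over their backs; the gripper's body (76 mm by 85 mm) begins 54 mm behind the grasp point. The pads swing forward as they close: fully open they stand 13 mm farther back than shut.
Start: joints at [-0.892, 0.385, 0.008, 0, -1.194, -0.259], TCP at [0.255, -0.571, 0.256] pointing down, gripper open.
Joint ranges: [-3.14, 3.14], [-1.21, 2.06], [-1.07, 1.41], [-3.16, 2.05], [-2.99, -0.16], [-3.1, 3.1]. Speed limits (rad/s): [2.79, 2.79, 3.14, 3.14, 3.14, 3.14].

## Interface

Orientations are given as a unit quaternion [w, x, y, z].
In Python, from workcell import bot gives the robot as it stands.
- The arm moves only by the tool drive_tool, never from a script. Its argument "increments" is a list that holds one entry, the list of rows, each a list of 4 numbers: the shift along the world's x, y, z in cm, then the turn about the world's z in rad. In form: [[[x, y, z, yaw], ...]]. A call has 1 to 10 rows; each row shifts and turns the commanded pose from where the row before left it; what a row does not reach is not made up. A row lasts 1/10 s, in which the tool goes at most 50 mm and 8.59 degrees, less where a joint would pass 70% of its speed; a pose out of reach is approached as far as the arm can. A call with a gripper value outside its range is refused whole. "jaw" is the finger opening in cm, from 0 to 8.54, set as the call begins (left out, the last holds). The fingers move at their own pace and stop on an object; "grip_force" is the grip in N (left out, the last holds). Time passes only in rows, so rows that do not move let the fingers close. It gives the time, the measured TCP pose, the force, the opening and the grip force at its end, in the units of the state.
- bot.read_state(): the state, without advancing time (a new reading comes with each control period).
- bot.grab_frame(name): name is "scene" or "top" or "wrist"; returns a dict with "pixels" (400x640x3 uint8, blue, green, red), "K" (3x3 intrinsics, pixels), "rvec" (rotation vector, rad) and "tvec" (3), from world to camera coordinates, as OpenCV has them; the wrist camera has in their place "tool_from_camera" (4x4, takes a point from camera to tool coordinates, whose origin is the TCP and whose axes are the flange's). Camera axes: x right, y down, z forward; pixel columns grow to the right and rows downward; lengths in m; the calibration is good to about 2 mm. A picture is of the moment at which its call begins: read the wrist's pose just before it. There is no depth.
- bot.job_done(): hands the job in; it is judged then, once.
The state is a dict: "time_s": time; "joints": joint angles; "joint_vel": joint speeds; "effort": joint torques, N m; "tcp_pos": TCP position; "tool_rot": TCP orientation; "force": force on the tool from outside, world axes, zero at the start; "wrist_torque": the same for the moment, N m; "grip_width": finger opening in m; "grip_force": force on a finger pad.
Only numpy, scipy, OpenCV 4.12 (cv2) and the standard library are available. Lean on these libraries where they do the work, as an engineer would, in place of code of your own. Each camera call takes 0.05 s, during which the arm holds its last target. There are 200 camera calls.

## Working session

There is one attempt and no reset: what is moved stays moved. The work goes in short steps, Python scripts to look and compute and a tool call to move; the robot and the scene stay as the last step left them, time stands still between calls to the robot, and variables do not carry over. Pictures are saved under pics/ and viewed, at most 14 in all, crops included, and the job is handed in when it is done.

Besides the shell and the picture viewer there is one more tool, called after "Request:" in YAML: its name, and indented under it one key for each argument. drive_tool: Moves the arm, as the interface text tells. Its arguments: {"type":"object","properties":{"increments":{"type":"array"},"jaw":{"type":"number"},"grip_force":{"type":"number"}},"required":["increments"]}

```bash
mkdir -p pics
cat > h.py <<'E'
import cv2,numpy as np,json,sys
from workcell import bot
def snap(n,f):
    s=bot.read_state(); g=bot.grab_frame(n); cv2.imwrite(f'pics/{f}.png',g['pixels'])
    d={k:np.array(g[k]).tolist() for k in g if k!='pixels'}; d['tcp']=list(map(float,s['tcp_pos'])); d['q']=list(map(float,s['tool_rot']))
    json.dump(d,open(f'pics/{f}.json','w')); return g,s
def cam(f):
    d=json.load(open(f'pics/{f}.json')); K=np.array(d['K'])
    if 'rvec' in d:
        R=cv2.Rodrigues(np.array(d['rvec']).reshape(3,1))[0]; t=np.array(d['tvec']).ravel()
        return K,R,t
    from scipy.spatial.transform import Rotation as Ro
    q=d['q']; T=np.eye(4); T[:3,:3]=Ro.from_quat([q[1],q[2],q[3],q[0]]).as_matrix(); T[:3,3]=d['tcp']
    M=np.linalg.inv(T@np.array(d['tool_from_camera'])); return K,M[:3,:3],M[:3,3]
def px(f,u,v,z):
    K,R,t=cam(f); r=R.T@np.linalg.solve(K,[u,v,1.]); c=-R.T@t
    return np.round(c+r*(z-c[2])/r[2],4)
def proj(f,p):
    K,R,t=cam(f); c=K@(R@np.array(p)+t); return np.round(c[:2]/c[2],1)
def crop(f,o,u0,v0,u1,v1,s):
    im=cv2.imread(f'pics/{f}.png')[v0:v1,u0:u1]; cv2.imwrite(f'pics/{o}.png',cv2.resize(im,None,fx=s,fy=s,interpolation=cv2.INTER_CUBIC))
E
python3 - <<'E'
from h import *
snap('top','top0'); snap('scene','sc0')
a=cv2.imread('pics/top0.png');b=cv2.imread('pics/sc0.png')
for f in('top0','sc0'):
    K,R,t=cam(f);print(K[0,0],-R.T@t)
print(bot.read_state())
E
```

```text
479.6980558337652 [ 0.35645328 -0.06969265  1.31162325]
502.34492663667277 [ 1.54878718 -0.52087294  1.19749385]
{'time_s': 0.1, 'joints': array([-8.92394757e-01,  3.85477814e-01,  6.81262580e-03, -4.24180209e-04,
       -1.19398980e+00, -2.58616666e-01]), 'joint_vel': array([-1.03870074e-03, -1.69100678e-03,  2.25594893e-03,  2.79580685e-03,
       -8.84657507e-05,  3.61623877e-04]), 'effort': array([-4.03787435e-04, -3.93320060e+01,  1.88929957e+01,  4.19793963e+00,
       -2.61970032e-03,  7.63117441e-06]), 'tcp_pos': array([ 0.2545757 , -0.5703124 ,  0.25535326]), 'tool_rot': array([-2.43750238e-04, -2.08278113e-01,  9.78069182e-01,  9.18207261e-04]), 'force': array([ 0.19842511, -0.43907159,  0.23019054]), 'wrist_torque': array([ 0.01938902, -0.00526517, -0.01998301]), 'grip_force': 0.0, 'grip_width': 0.0856061129873802}
```

View pics/top0.png

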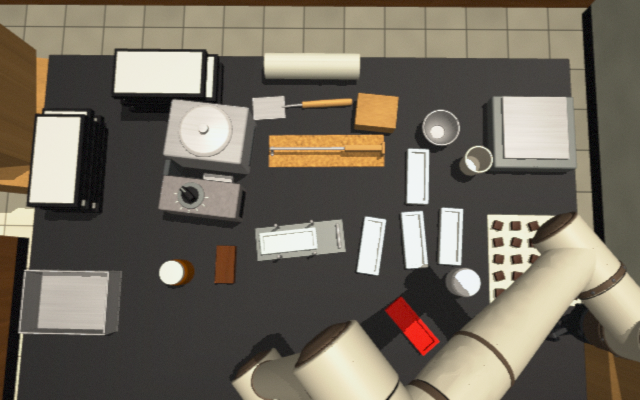

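View pics/sc0.png

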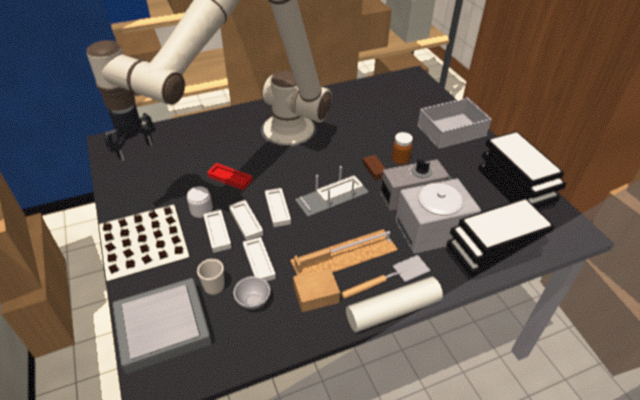

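Trays: white ones at (417,177), (371,246), (414,240) and (451,237). The one at (288,240) is the fixed tray on the board, and the red one at (412,326) is a decoy. The hook is on the mat at (327,150). The slot runs between the controller (200,198) and the melter (207,130). Next I'll enlarge.

Run:
```python
from h import *
crop('top0','c1',150,90,400,270,3.2)
crop('top0','c2',340,140,500,280,4.2)
```

```text
(no output)
```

View pics/c1.png

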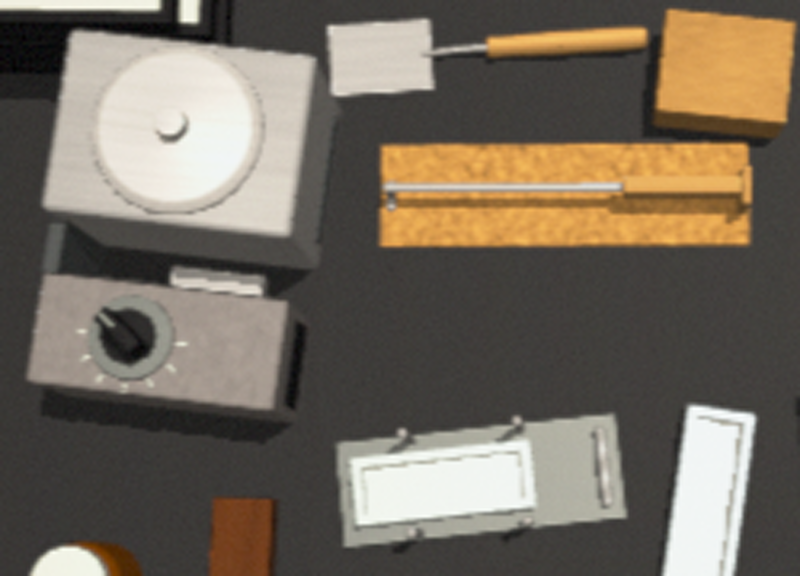

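View pics/c2.png

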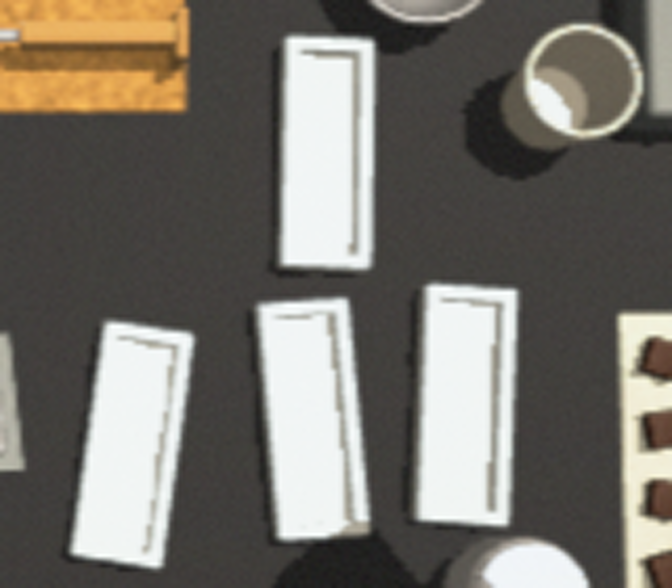

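Run:
```python
from h import *
A=lambda c,z:px('top0',150+c[0]/3.2,90+c[1]/3.2,z)
B=lambda c,z:px('top0',340+c[0]/4.2,140+c[1]/4.2,z)
def show(n,F,cs,z):
    P=np.array([F(c,z) for c in cs]); 
    e=(P[0]-P[1]+P[3]-P[2])[:2] # 
    print(n,P[:,:2].tolist(),'mean',P.mean(0).round(4),'len',np.round([np.linalg.norm(P[i]-P[(i+1)%4]) for i in range(4)],3),'ang of 0->1',np.round(np.arctan2(-e[1],-e[0]),3))
show('ctrl',A,[(42,275),(288,300),(273,410),(30,380)],.11)
show('melt',A,[(72,30),(318,58),(292,235),(45,208)],.17)
show('mat',A,[(380,144),(749,144),(749,245),(380,245)],.002)
show('board',A,[(338,443),(614,416),(626,518),(346,545)],.008)
show('fixtray',A,[(350,458),(527,441),(535,508),(357,526)],.030)
show('bar',A,[(172,268),(265,280),(265,295),(172,285)],.02)
print('hook tip',A((388,187),.034),'handleend',A((745,187),.034),'rod/handle',A((622,187),.034), 'knob',A((130,340),.14))
print('uprights',[A(c,.093).tolist() for c in[(404,433),(517,421),(417,533),(526,522)]])
show('tA',B,[(285,36),(376,38),(370,270),(278,266)],.022)
show('tB',B,[(104,321),(194,334),(163,568),(69,555)],.022)
show('tC',B,[(256,303),(348,297),(370,534),(276,543)],.022)
show('tD',B,[(424,284),(518,290),(509,526),(414,521)],.022)
```

```text
ctrl [[0.5732, 0.3537], [0.5556, 0.1553], [0.4675, 0.1639], [0.4885, 0.3583]] mean [0.5212 0.2578 0.11  ] len [0.199 0.089 0.196 0.085] ang of 0->1 -1.669
melt [[0.7557, 0.3204], [0.7351, 0.128], [0.5958, 0.1429], [0.6144, 0.3333]] mean [0.6752 0.2312 0.17  ] len [0.193 0.14  0.191 0.142] ang of 0->1 -1.673
mat [[0.7133, 0.0997], [0.717, -0.2234], [0.6272, -0.2234], [0.6231, 0.097]] mean [ 0.6702 -0.0625  0.002 ] len [0.323 0.09  0.32  0.09 ] ang of 0->1 -1.559
board [[0.4496, 0.127], [0.4763, -0.1079], [0.39, -0.119], [0.3634, 0.1173]] mean [0.4198 0.0044 0.008 ] len [0.236 0.087 0.238 0.087] ang of 0->1 -1.458
fixtray [[0.4356, 0.1131], [0.4521, -0.0348], [0.3965, -0.0425], [0.3791, 0.1055]] mean [0.4158 0.0353 0.03  ] len [0.149 0.056 0.149 0.057] ang of 0->1 -1.457
bar [[0.597, 0.2733], [0.5876, 0.1926], [0.5746, 0.1921], [0.5822, 0.2726]] mean [0.5854 0.2326 0.02  ] len [0.081 0.013 0.081 0.015] ang of 0->1 -1.676
hook tip [0.667  0.0876 0.034 ] handleend [ 0.6707 -0.2162  0.034 ] rod/handle [ 0.6694 -0.1119  0.034 ] knob [0.5175 0.2714 0.14  ]
uprights [[0.4523, 0.0616, 0.093], [0.4633, -0.0283, 0.093], [0.3733, 0.0491, 0.093], [0.3834, -0.0369, 0.093]]
tA [[0.6741, -0.286], [0.6735, -0.3451], [0.521, -0.3394], [0.5228, -0.2805]] mean [ 0.5978 -0.3127  0.022 ] len [0.059 0.153 0.059 0.151] ang of 0->1 -1.591
tB [[0.4856, -0.169], [0.4781, -0.2266], [0.3294, -0.2069], [0.3365, -0.1476]] mean [ 0.4074 -0.1875  0.022 ] len [0.058 0.15  0.06  0.151] ang of 0->1 -1.695
tC [[0.4986, -0.2663], [0.5034, -0.3251], [0.353, -0.3373], [0.3463, -0.2781]] mean [ 0.4253 -0.3017  0.022 ] len [0.059 0.151 0.06  0.153] ang of 0->1 -1.474
tD [[0.5125, -0.3737], [0.5095, -0.4335], [0.3595, -0.4246], [0.3616, -0.3651]] mean [ 0.4358 -0.3992  0.022 ] len [0.06  0.15  0.06  0.151] ang of 0->1 -1.614
```

Request:
drive_tool:
  increments:
    - [[1.5, 4.6, 0.3, 0.03], [1.5, 4.6, 0.3, 0.03], [1.5, 4.6, 0.3, 0.03], [1.5, 4.6, 0.3, 0.03], [1.5, 4.6, 0.3, 0.03], [1.5, 4.6, 0.3, 0.03], [1.5, 4.6, 0.3, 0.03], [1.5, 4.6, 0.3, 0.03], [1.5, 4.6, 0.3, 0.03]]

```text
time_s: 1.0
tcp_pos: [0.3896, -0.1548, 0.2834]
tool_rot: [0.0, -0.339, 0.941, 0.0]
force: [1.2, -0.4, 1.1]
grip_width: 0.085
grip_force: 0.0
```

Request:
drive_tool:
  increments:
    - [[1.3, 4.6, 0, 0], [1.3, 4.6, 0, 0], [1.3, 4.6, 0, 0], [1.3, 4.6, 0, 0], [1.3, 4.6, 0, 0], [1.3, 4.6, 0, 0], [1, 4, 0, 0], [0.5, 2, 0, 0], [0, 0, 0, 0], [0, 0, 0, 0]]

```text
time_s: 2.0
tcp_pos: [0.4823, 0.1788, 0.2828]
tool_rot: [-0.001, -0.338, 0.941, -0.0]
force: [-0.4, -1.2, 0.1]
grip_width: 0.0855
grip_force: 0.0
```

Run:
```python
from h import *
g,s=snap('wrist','w1'); print(s['tcp_pos'],s['joints'],s['force'],g['tool_from_camera'],g['K'])
snap('scene','sc1')
print(proj('w1',[.5175,.2714,.14]),proj('sc0',[.5175,.2714,.14]))
a=cv2.resize(cv2.imread('pics/sc0.png')[120:260,370:490],None,fx=3,fy=3,interpolation=cv2.INTER_CUBIC)
b=cv2.imread('pics/w1.png');b=cv2.resize(b,(800,500)); 
cv2.imwrite('pics/w1v.png',b); cv2.imwrite('pics/c3.png',a)
```

```text
[0.48229324 0.17879896 0.28276546] [ 6.70819591e-01  1.77274609e-01 -2.14751284e-01 -1.91794539e-04
 -1.18051305e+00 -1.55166237e+00] [-0.43247015 -1.16630226  0.05507526] [[-2.17187921e-03 -9.46125410e-01 -3.23793132e-01  8.46288259e-02]
 [ 9.99997318e-01 -2.31514084e-03  5.72593562e-05  3.41014520e-04]
 [-8.03801234e-04 -3.23792139e-01  9.46127901e-01 -1.17834328e-01]
 [ 0.00000000e+00  0.00000000e+00  0.00000000e+00  1.00000000e+00]] [[324.26284628   0.         323.93819025]
 [  0.         324.26284628 195.51976362]
 [  0.           0.           1.        ]]
[376.4 278.6] [418.3 164.3]
```

View pics/w1v.png

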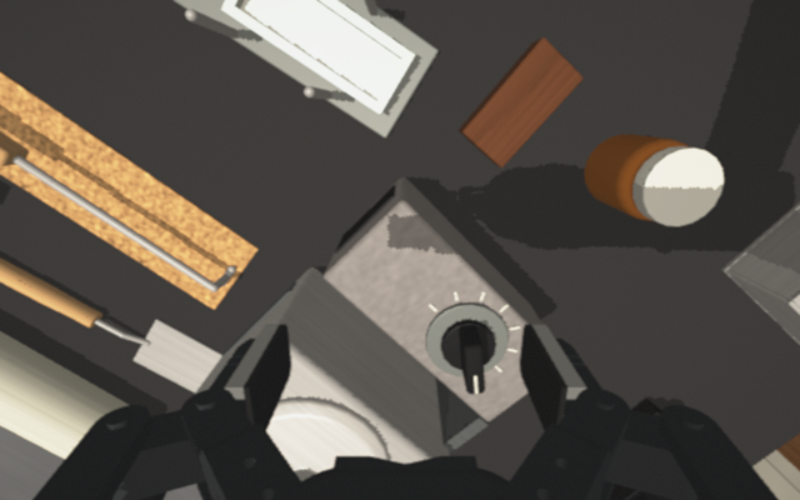

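Wrist view: dial at (467,340) and grip bar running from (462,330) to the pointer end at (476,388), in the 800-wide picture. I'll triangulate its height and direction.

Run:
```python
from h import *
def tri(obs):
    A=[];b=[]
    for f,u,v in obs:
        K,R,t=cam(f); r=R.T@np.linalg.solve(K,[u,v,1.]);r/=np.linalg.norm(r);c=-R.T@t
        M=np.eye(3)-np.outer(r,r);A.append(M);b.append(M@c)
    A=np.vstack(A);b=np.hstack(b);x=np.linalg.lstsq(A,b,rcond=None)[0];print(x.round(4),np.linalg.norm(A@x-b).round(4))
tri([('w1',476/1.25,383/1.25),('top0',150+101/3.2,90+314/3.2)])
for z in(.11,.115,.12):print(px('w1',467/1.25,340/1.25,z),px('top0',150+131/3.2,90+337/3.2,z))
for z in (.13,.14,.15): print(px('w1',476/1.25,385/1.25,z))
crop('w1','w1c',330,230,430,330,6)
```

```text
[0.5374 0.295  0.1408] 0.0002
[0.5251 0.2807 0.11  ] [0.5241 0.2795 0.11  ]
[0.5232 0.278  0.115 ] [0.5234 0.278  0.115 ]
[0.5214 0.2753 0.12  ] [0.5227 0.2766 0.12  ]
[0.5437 0.3034 0.13  ]
[0.5391 0.2968 0.14  ]
[0.5344 0.2902 0.15  ]
```

View pics/w1c.png

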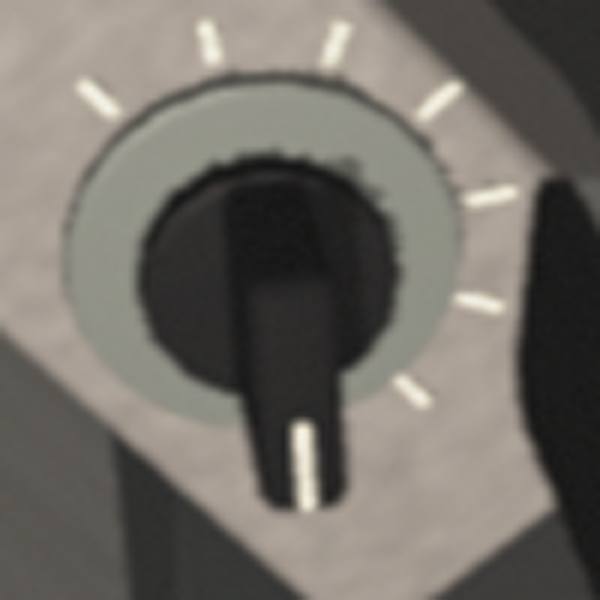

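Request:
drive_tool:
  increments:
    - [[1.4, 3.3, 0, 0.1], [1.4, 3.3, 0, 0.09], [1.3, 3.3, -1, 0], [0, 0, -4, 0], [0, 0, -3, 0], [0, 0, -3, 0], [0, 0, -1.5, 0], [0, 0, -0.9, 0], [0, 0, 0, 0], [0, 0, 0, 0]]
  jaw: 3

```text
time_s: 3.1
tcp_pos: [0.5243, 0.2778, 0.1503]
tool_rot: [0.001, -0.425, 0.905, 0.0]
force: [-0.1, -0.7, 0.6]
grip_width: 0.0302
grip_force: 0.0
```

Request:
drive_tool:
  increments:
    - [[0, 0, -0.2, 0], [0, 0, 0, 0], [0, 0, 0, 0], [0, 0, 0, 0], [0, 0, 0, 0]]
  jaw: 0.6
  grip_force: 30

```text
time_s: 3.6
tcp_pos: [0.5247, 0.2785, 0.1495]
tool_rot: [0.002, -0.426, 0.905, 0.0]
force: [-0.8, -0.7, 5.8]
grip_width: 0.0135
grip_force: 36.5
```

Run:
```python
from h import *
s=bot.read_state(); print({k:np.round(s[k],3) for k in s})
```

```text
{'time_s': np.float64(3.6), 'joints': array([ 7.610e-01,  4.260e-01, -2.170e-01,  1.000e-03, -9.240e-01,
       -1.452e+00]), 'joint_vel': array([ 0.001,  0.   , -0.   , -0.001,  0.001, -0.   ]), 'effort': array([ 1.1400e-01, -3.5435e+01,  1.4845e+01,  3.0000e+00,  3.0100e-01,
       -1.1000e-02]), 'tcp_pos': array([0.525, 0.279, 0.149]), 'tool_rot': array([ 0.002, -0.426,  0.905,  0.   ]), 'force': array([-0.76 , -0.707,  5.813]), 'wrist_torque': array([-0.117,  0.298, -0.035]), 'grip_force': np.float64(36.542), 'grip_width': np.float64(0.014)}
```

Request:
drive_tool:
  increments:
    - [[0, 0, 0, 0.14], [0, 0, 0, 0.14], [0, 0, 0, 0.14], [0, 0, 0, 0.14], [0, 0, 0, 0.14], [0, 0, 0, 0.14], [0, 0, 0, 0.14], [0, 0, 0, 0.14], [0, 0, 0, 0.14], [0, 0, 0, 0.14]]

```text
time_s: 4.6
tcp_pos: [0.5254, 0.2785, 0.1495]
tool_rot: [-0.002, 0.91, -0.415, 0.002]
force: [2.4, -0.4, 4.7]
grip_width: 0.0132
grip_force: 36.3
```

Request:
drive_tool:
  increments:
    - [[0, 0, 0, 0.14], [0, 0, 0, 0.14], [0, 0, 0, 0.14], [0, 0, 0, 0.14], [0, 0, 0, 0.14], [0, 0, 0, 0.14], [0, 0, 0, 0.14], [0, 0, 0, 0.14], [0, 0, 0, 0.14], [0, 0, 0, 0.14]]

```text
time_s: 5.6
tcp_pos: [0.5249, 0.2792, 0.152]
tool_rot: [-0.006, 0.969, 0.248, 0.002]
force: [-3.8, 1.8, 20.8]
grip_width: 0.0203
grip_force: 317.3
```

Run:
```python
from h import *
s=bot.read_state(); print({k:np.round(s[k],3) for k in s})
```

```text
{'time_s': np.float64(5.6), 'joints': array([ 0.757,  0.423, -0.211, -0.011, -0.927,  1.321]), 'joint_vel': array([ 0.007, -0.023,  0.032,  0.024,  0.078,  1.424]), 'effort': array([  4.339, -19.2  ,   7.884,   8.493,   1.924,   7.657]), 'tcp_pos': array([0.525, 0.279, 0.152]), 'tool_rot': array([-0.006,  0.969,  0.248,  0.002]), 'force': array([-3.756,  1.751, 20.784]), 'wrist_torque': array([ 1.052,  2.793, -9.758]), 'grip_force': np.float64(317.294), 'grip_width': np.float64(0.02)}
```

Request:
drive_tool:
  increments:
    - [[0, 0, 0, -0.1], [0, 0, 0.2, 0], [0, 0, 0, 0], [0, 0, 3, 0], [0, 0, 4, 0], [0, 0, 4, 0], [0, 0, 2, 0], [0, 0, 0, 0]]
  jaw: 4

```text
time_s: 6.4
tcp_pos: [0.5247, 0.2794, 0.2829]
tool_rot: [-0.001, 0.976, 0.219, 0.003]
force: [0.0, -0.2, 0.9]
grip_width: 0.0401
grip_force: 0.0
```

Request:
drive_tool:
  increments:
    - [[-1, -3, 0, -0.14], [-1, -3, 0, -0.14], [-1, -3, 0, -0.14], [0, -3, 0, -0.14], [0, 0, 0, 0], [0, 0, 0, 0]]

```text
time_s: 7.0
tcp_pos: [0.4933, 0.158, 0.2782]
tool_rot: [0.001, 0.998, -0.06, -0.001]
force: [-0.3, -0.1, 0.5]
grip_width: 0.04
grip_force: 0.0
```

Run:
```python
from h import *
g,s=snap('wrist','w2'); snap('top','top2');print(s['tcp_pos'],s['joints'])
p=proj('w2',[.5234,.278,.115]);print(p)
u,v=map(int,p);a=cv2.imread('pics/w2.png')[max(v-50,0):v+50,max(u-50,0):u+50];a=cv2.resize(a,(400,400),interpolation=cv2.INTER_CUBIC)
b=cv2.resize(cv2.imread('pics/top2.png')[170:225,160:215],(400,400),interpolation=cv2.INTER_CUBIC)
cv2.imwrite('pics/k2.png',np.hstack([a,b]))
```

```text
[0.49331727 0.15797597 0.2782065 ] [ 6.23383704e-01  1.86929683e-01 -2.14242608e-01 -2.79835996e-04
 -1.17154442e+00  8.27231565e-01]
[184.9 164.2]
```

View pics/k2.png

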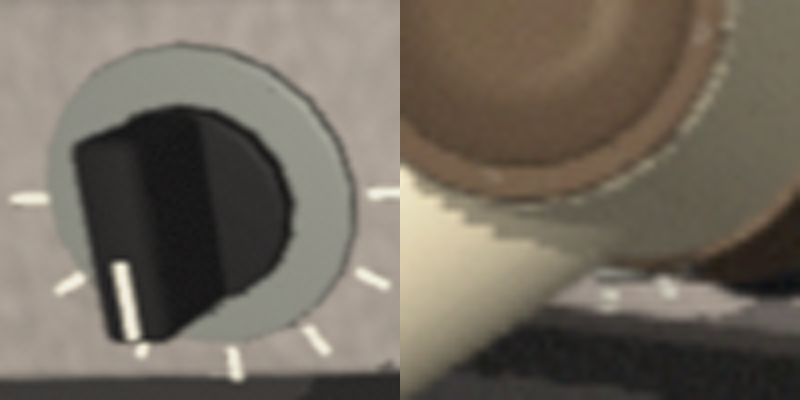

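Run:
```python
from h import *
t=px('w2',134+131/4,114+335/4,.141); b=px('w2',134+121/4,114+265/4,.141);print(t,b,np.arctan2(*(t-b)[[1,0]]),np.arctan2(t[1]-.278,t[0]-.5234))
for c in[(30,199),(70,283),(141,350),(235,363),(317,340),(372,279),(385,193)]:
  p=px('w2',134+c[0]/4,114+c[1]/4,.111);print(np.round(np.arctan2(p[1]-.278,p[0]-.5234),2))
```

```text
[0.5021 0.2884 0.141 ] [0.5172 0.2862 0.141 ] 2.996915253972028 2.687378726994989
1.46
1.97
2.49
3.02
-2.73
-2.21
-1.67
```

Request:
drive_tool:
  increments:
    - [[0.8, 3, 0, -0.07], [0.8, 3, 0, 0], [0.8, 3, 0, 0], [0.7, 3, -1, 0], [0, 0, -4, 0], [0, 0, -4, 0], [0, 0, -2.9, 0], [0, 0, -1, 0], [0, 0, 0, 0]]

```text
time_s: 8.0
tcp_pos: [0.5246, 0.279, 0.1497]
tool_rot: [0.001, 0.996, -0.095, -0.0]
force: [0.8, 0.4, -0.3]
grip_width: 0.04
grip_force: 0.0
```

Request:
drive_tool:
  increments:
    - [[0, 0, 0, 0], [0, 0, 0, 0], [0, 0, 0, 0], [0, 0, 0, 0], [0, 0, 0, 0]]
  jaw: 0.6
  grip_force: 30

```text
time_s: 8.5
tcp_pos: [0.5252, 0.279, 0.1512]
tool_rot: [-0.001, 0.995, -0.096, 0.001]
force: [-0.5, 1.7, 2.2]
grip_width: 0.0136
grip_force: 33.4
```

Request:
drive_tool:
  increments:
    - [[0, 0, 0, 0.06], [0, 0, 0, 0.06], [0, 0, 0, 0.06]]

```text
time_s: 8.8
tcp_pos: [0.5255, 0.2789, 0.1513]
tool_rot: [-0.002, 1.0, -0.008, 0.001]
force: [5.0, -1.4, -1.9]
grip_width: 0.0134
grip_force: 75.3
```

Run:
```python
from h import *
s=bot.read_state(); print({k:np.round(s[k],3) for k in s})
```

```text
{'time_s': np.float64(8.8), 'joints': array([ 0.76 ,  0.426, -0.212, -0.001, -0.93 ,  0.796]), 'joint_vel': array([-0.012,  0.001, -0.009,  0.098,  0.1  ,  0.584]), 'effort': array([  1.322, -36.31 ,  14.39 ,   4.4  ,  -0.46 ,   1.736]), 'tcp_pos': array([0.525, 0.279, 0.151]), 'tool_rot': array([-0.002,  1.   , -0.008,  0.001]), 'force': array([ 4.951, -1.358, -1.922]), 'wrist_torque': array([-0.594, -2.799, -1.595]), 'grip_force': np.float64(75.298), 'grip_width': np.float64(0.013)}
```

Request:
drive_tool:
  increments:
    - [[0, 0, 0, 0.02], [0, 0, 0, 0], [0, 0, 0, 0], [0, 0, 0, 0]]

```text
time_s: 9.2
tcp_pos: [0.5259, 0.2789, 0.1513]
tool_rot: [-0.001, 1.0, 0.003, 0.002]
force: [4.3, 1.9, 4.8]
grip_width: 0.0137
grip_force: 89.0
```

Run:
```python
from h import *
s=bot.read_state(); print({k:np.round(s[k],3) for k in s})
g,s=snap('wrist','w3')
cv2.imwrite('pics/w3v.png',cv2.resize(g['pixels'][180:400,200:460],None,fx=3,fy=2.7))
```

```text
{'time_s': np.float64(9.2), 'joints': array([ 0.76 ,  0.426, -0.212,  0.001, -0.93 ,  0.817]), 'joint_vel': array([ 0.001,  0.001, -0.001,  0.002, -0.002,  0.007]), 'effort': array([  1.898, -35.848,  12.362,   3.117,  -1.232,   1.6  ]), 'tcp_pos': array([0.526, 0.279, 0.151]), 'tool_rot': array([-0.001,  1.   ,  0.003,  0.002]), 'force': array([4.303, 1.881, 4.809]), 'wrist_torque': array([ 0.453, -1.264, -1.612]), 'grip_force': np.float64(88.97), 'grip_width': np.float64(0.014)}
```

View pics/w3v.png

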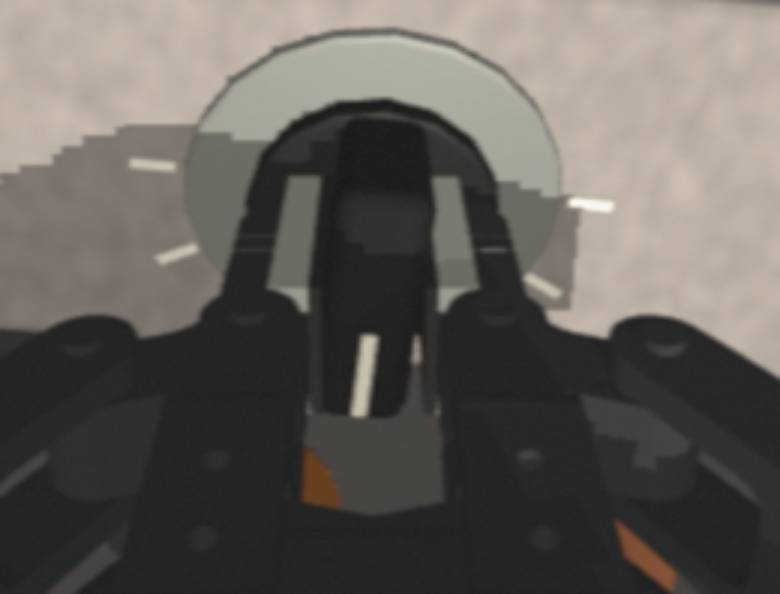

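Request:
drive_tool:
  increments:
    - [[0, 0, 0, -0.03], [0, 0, 0, 0], [0, 0, 0.5, 0], [0, 0, 3, 0], [0, 0, 4, 0], [0, 0, 4, 0], [0, 0, 2, -0.1], [0, -3, 0, -0.1], [0, -4.5, 0, -0.1], [0, -4.5, 0, -0.1]]
  jaw: 4

```text
time_s: 10.25
tcp_pos: [0.5236, 0.1572, 0.285]
tool_rot: [0.001, 0.978, -0.21, -0.001]
force: [1.1, -0.2, 0.8]
grip_width: 0.04
grip_force: 0.0
```

Run:
```python
from h import *
g,s=snap('wrist','w4');print(s['tcp_pos'],s['joints'],proj('w4',[.5234,.278,.14]),proj('w4',[.5034,.28,.14]))
```

```text
[0.52361025 0.15717129 0.28495089] [ 5.88218370e-01  2.32684402e-01 -1.37540030e-01 -5.85474869e-05
 -1.20299225e+00  5.60359825e-01] [200.5 240. ] [210.1 258.7]
```

Request:
drive_tool:
  increments:
    - [[1.8, -4.2, 0, -0.14], [1.8, -4.2, 0, -0.14], [1.8, -4.2, 0, -0.14], [1.8, -4.2, 0, -0.14], [1.8, -4.2, 0, -0.14], [1.8, -4.2, 0, -0.14], [1.8, -3, 0, -0.14], [1.7, -2, 0, -0.15], [0, 0, 0, 0], [0, 0, 0, 0]]

```text
time_s: 11.3
tcp_pos: [0.6671, -0.1439, 0.2841]
tool_rot: [0.001, 0.714, -0.7, -0.001]
force: [0.7, 1.0, 0.9]
grip_width: 0.04
grip_force: 0.0
```

Run:
```python
from h import *
g,s=snap('wrist','w5');print(s['tcp_pos'],s['joints'],np.pi+s['joints'][0]+s['joints'][5])
a=cv2.resize(cv2.imread('pics/w4.png'),(480,300));b=cv2.resize(g['pixels'],(480,300))
cv2.imwrite('pics/w45.png',np.vstack([a,b]))
```

```text
[ 0.66708014 -0.14386011  0.28409829] [ 2.38039315e-02  4.71074915e-01  2.14317083e-01 -3.90194789e-04
 -1.31721614e+00 -3.15629692e-03] 3.1622402881651106
```

View pics/w45.png

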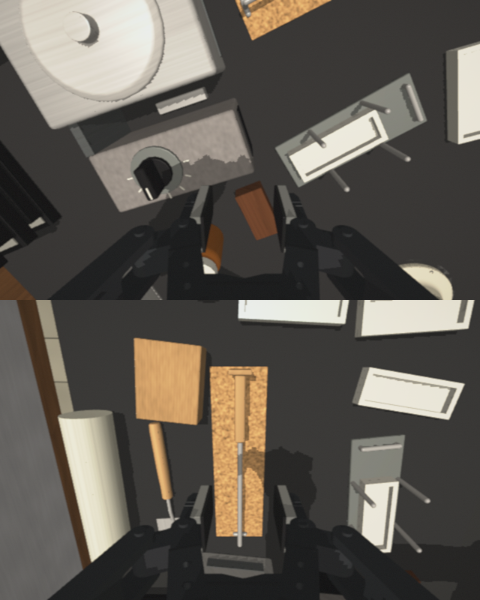

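Upper picture: the knob pointer is at (150,190), pointing to the front. Lower picture: the hook handle runs from (242,377) to (240,442), with the rod down to (240,545).

Run:
```python
from h import *
s=4/3
for p,z in [((242,377),.048),((240,442),.048),((240,410),.048),((240,445),.04),((239.5,520),.04)]: print(px('w5',p[0]*s,(p[1]-300)*s,z))
t,b=px('w4',150*s,196*s,.141),px('w4',146*s,184*s,.141);print(t,b)
crop('w4','kk',170,180,270,280,5)
```

```text
[ 0.6678 -0.2095  0.048 ]
[ 0.6692 -0.1138  0.048 ]
[ 0.6699 -0.1629  0.048 ]
[ 0.6691 -0.1063  0.04  ]
[0.668  0.0326 0.04  ]
[0.5052 0.2892 0.141 ] [0.5213 0.285  0.141 ]
```

Request:
drive_tool:
  increments:
    - [[0.1, -0.9, -4, 0], [0.1, -0.9, -4, 0], [0, 0, -4, 0], [0, 0, -4, 0], [0, 0, -3.5, 0], [0, 0, -2.5, 0], [0, 0, -1.5, 0], [0, 0, -0.7, 0], [0, 0, 0, 0], [0, 0, 0, 0]]

```text
time_s: 12.35
tcp_pos: [0.6707, -0.1615, 0.045]
tool_rot: [-0.001, 0.714, -0.7, 0.001]
force: [0.2, 0.0, -1.1]
grip_width: 0.0402
grip_force: 0.0
```

Request:
drive_tool:
  increments:
    - [[0, 0, 0, 0], [0, 0, 0, 0], [0, 0, 0, 0], [0, 0, 0, 0], [0, 0, 0.5, 0], [0, 0, 1.5, 0], [0, 0, 2, 0], [0, 0, 2, 0], [0, 0, 0, 0], [0, 0, 0, 0]]
  jaw: 0.8
  grip_force: 80

```text
time_s: 13.35
tcp_pos: [0.6695, -0.1616, 0.1035]
tool_rot: [-0.0, 0.714, -0.7, -0.0]
force: [0.1, 0.6, -1.6]
grip_width: 0.0148
grip_force: 78.1
```

Run:
```python
from h import *
g,s=snap('wrist','w6');print(s['tcp_pos'],s['joints'],np.pi+s['joints'][0]+s['joints'][5],s['wrist_torque'])
snap('scene','sc6')
a=cv2.resize(cv2.imread('pics/sc6.png')[200:300,270:420],(750,500),interpolation=cv2.INTER_CUBIC);cv2.imwrite('pics/sc6c.png',a)
```

```text
[ 0.66948548 -0.16162138  0.10345471] [-2.92379786e-03  6.16740737e-01 -3.58510205e-03 -6.16274997e-04
 -9.50207237e-01  2.19061841e-02] 3.1605750397943377 [-0.03832802  0.02872754 -0.00590666]
```

View pics/sc6c.png

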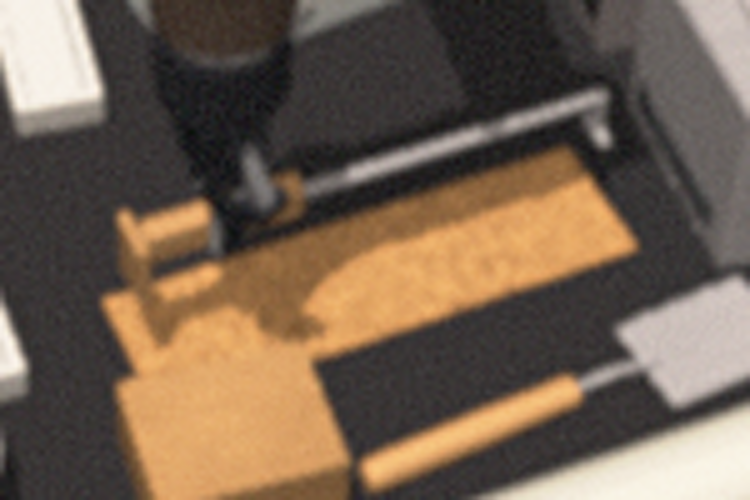

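Request:
drive_tool:
  increments:
    - [[-2, 0, 0, 0], [-3, 0, 0, -0.03], [-3, 0, 0, -0.03], [-2.5, 1, 0, -0.03], [-1.2, 1.6, 0, -0.03], [0, 0.5, 0, 0], [0, 0, 0, 0], [0, 0, 0, 0], [0, 0, 0, 0], [0, 0, 0, 0]]

```text
time_s: 14.45
tcp_pos: [0.5531, -0.1311, 0.103]
tool_rot: [-0.0, -0.67, 0.742, 0.0]
force: [0.1, 0.3, -1.9]
grip_width: 0.0145
grip_force: 78.2
```

Run:
```python
from h import *
snap('top','top7');s=bot.read_state();print(s['tcp_pos'],np.pi+s['joints'][0]+s['joints'][5])
crop('top7','t7',190,130,340,240,5)
```

```text
[ 0.55304011 -0.13102533  0.10303161] 3.040173995082528
```

View pics/t7.png

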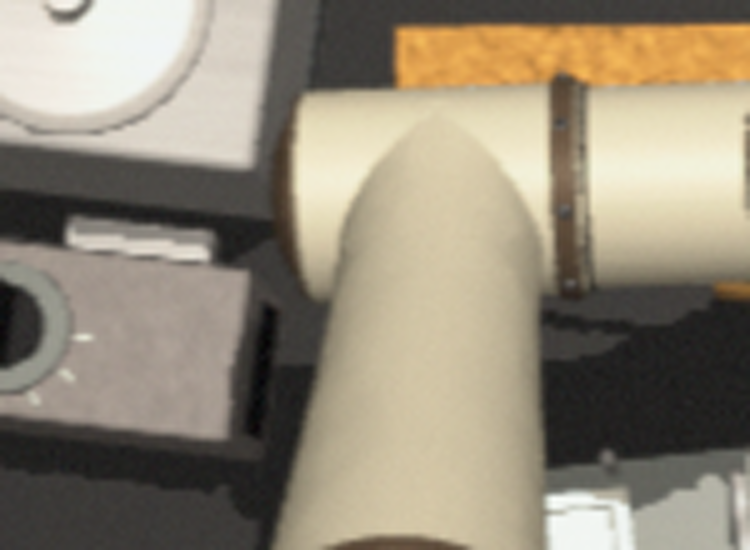

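Run:
```python
from h import *
a=px('sc6',270+302/5,200+188/5,.096);b=px('sc6',270+600/5,200+98/5,.096);print(a,b,np.arctan2(*(b-a)[[1,0]]))
f=lambda c,z:px('top7',190+c[0]/5,130+c[1]/5,z)
print([f(c,.11) for c in((0,238),(250,270),(228,440))])
print('bar',[f(c,.02) for c in((67,215),(215,234),(212,262),(67,245))])
```

```text
[ 0.6673 -0.1053  0.096 ] [0.6681 0.091  0.096 ] 1.5667209545533305
[array([0.5698, 0.2842, 0.11  ]), array([0.5549, 0.1553, 0.11  ]), array([0.4679, 0.1632, 0.11  ])]
bar [array([0.5991, 0.2743, 0.02  ]), array([0.5896, 0.1922, 0.02  ]), array([0.574 , 0.1932, 0.02  ]), array([0.5823, 0.2735, 0.02  ])]
```

Request:
drive_tool:
  increments:
    - [[-0.4, 0, 0, 0.005], [0.2, 2, 0, 0], [0.3, 3, 0, 0], [0.3, 3, 0, 0], [0.3, 3, 0, 0], [0.2, 3, 0, 0], [0.2, 2.7, 0, 0], [0.2, 2, 0, 0], [0, 0, 0, 0], [0, 0, 0, 0]]

```text
time_s: 15.5
tcp_pos: [0.5654, 0.0564, 0.1032]
tool_rot: [-0.0, -0.673, 0.74, 0.0]
force: [0.4, 0.2, -1.6]
grip_width: 0.0146
grip_force: 78.2
```

Request:
drive_tool:
  increments:
    - [[0, 0, -1, 0], [0, 0, -1.5, 0], [0, 0, -1.5, 0], [0, 0, -1, 0], [0, 0, -0.5, 0], [0, 0, 0, 0], [0, 0, 0, 0]]

```text
time_s: 16.2
tcp_pos: [0.5661, 0.0562, 0.0486]
tool_rot: [0.0, -0.672, 0.74, -0.0]
force: [0.4, 0.3, -2.1]
grip_width: 0.0149
grip_force: 78.2
```

Run:
```python
from h import *
snap('top','top8');snap('wrist','w8');s=bot.read_state();print(s['tcp_pos'],np.pi+s['joints'][0]+s['joints'][5],s['force'],s['wrist_torque'])
a=cv2.resize(cv2.imread('pics/top8.png')[140:220,160:260],(500,400),interpolation=cv2.INTER_CUBIC)
b=cv2.resize(cv2.imread('pics/w8.png'),(300,188));c=np.zeros((400,800,3),np.uint8);c[:,:500]=a;c[:188,500:]=b;cv2.imwrite('pics/t8.png',c)
```

```text
[0.56623712 0.05637634 0.04898102] 3.045482645745912 [ 1.05297392  0.05312323 -1.8034711 ] [-0.03090652 -0.02407272  0.01952504]
```

View pics/t8.png

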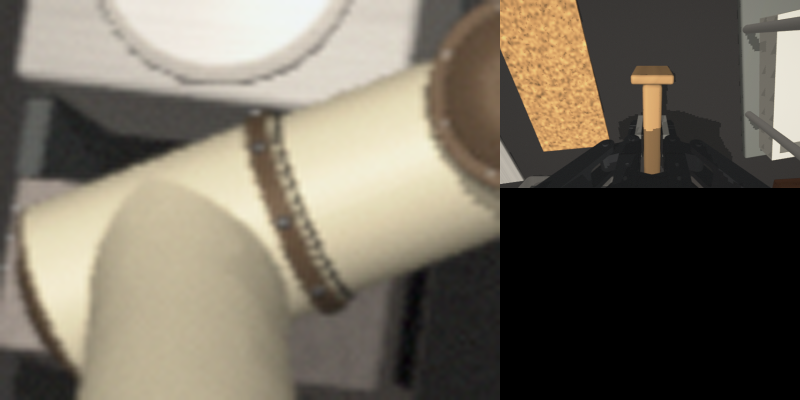

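Request:
drive_tool:
  increments:
    - [[0, 0, -0.3, 0], [-0.1, -1, 0, 0], [-0.1, -1.2, 0, 0], [-0.1, -1.2, 0, 0], [-0.1, -1.2, 0, 0], [-0.1, -1.2, 0, 0], [-0.2, -1.2, 0, 0], [-0.1, -1.2, 0, 0]]

```text
time_s: 17.1
tcp_pos: [0.5575, -0.0269, 0.0453]
tool_rot: [-0.0, -0.672, 0.74, 0.0]
force: [-0.6, 1.7, -2.1]
grip_width: 0.0147
grip_force: 78.3
```

Request:
drive_tool:
  increments:
    - [[-0.1, -1.2, 0, 0], [-0.1, -1.2, 0, 0], [-0.2, -1.2, 0, 0], [-0.1, -1.2, 0, 0], [-0.1, -1.2, 0, 0], [-0.1, -1.2, 0, 0], [-0.1, -1.2, 0, 0], [-0.1, -1.2, 0, 0], [-0.2, -1.2, 0, 0], [-0.1, -1, 0, 0]]

```text
time_s: 18.1
tcp_pos: [0.5454, -0.1448, 0.0453]
tool_rot: [-0.0, -0.672, 0.74, 0.0]
force: [0.5, 1.5, -2.2]
grip_width: 0.0146
grip_force: 78.3
```

Run:
```python
from h import *
snap('top','top9');snap('scene','sc9');s=bot.read_state();print(s['tcp_pos'],np.pi+s['joints'][0]+s['joints'][5],s['force'],s['wrist_torque'])
a=cv2.resize(cv2.imread('pics/top9.png')[130:230,190:350],(800,500),interpolation=cv2.INTER_CUBIC)
b=cv2.resize(cv2.imread('pics/sc9.png')[120:280,200:460],(800,492),interpolation=cv2.INTER_CUBIC)
cv2.imwrite('pics/t9.png',cv2.resize(np.vstack([a,b]),(480,595)))
```

```text
[ 0.54536726 -0.14513728  0.04525854] 3.043641200147478 [ 0.35808424  1.22065562 -2.42276638] [-0.07269989  0.03938418 -0.01829328]
```

View pics/t9.png

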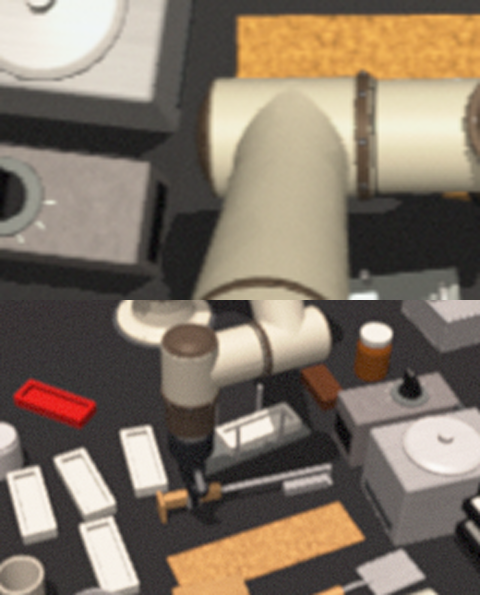

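Request:
drive_tool:
  increments:
    - [[0, 0, 1, 0], [0, 0, 2.5, 0], [0, 0, 3, 0], [3, 0, 0, 0.03], [3, 0, 0, 0.03], [3, -0.7, 0, 0.03], [3, -1, 0, 0.03], [0.4, 0, 0, 0], [0, 0, 0, 0], [0, 0, 0, 0]]

```text
time_s: 19.2
tcp_pos: [0.6687, -0.1602, 0.1103]
tool_rot: [0.0, 0.716, -0.699, -0.001]
force: [-0.8, 0.6, -1.7]
grip_width: 0.015
grip_force: 78.5
```

Request:
drive_tool:
  increments:
    - [[0, 0, -2, 0], [0, 0, -2, 0], [0, 0, -1.5, 0], [0, 0, -0.8, 0], [0, 0, -0.1, 0], [0, 0, 0, 0], [0, 0, 0, 0]]

```text
time_s: 19.9
tcp_pos: [0.6703, -0.1607, 0.0473]
tool_rot: [-0.001, 0.716, -0.699, 0.001]
force: [0.2, 0.1, -1.8]
grip_width: 0.0151
grip_force: 78.8
```

Request:
drive_tool:
  increments:
    - [[0, 0, 0, 0]]

```text
time_s: 20.0
tcp_pos: [0.6702, -0.1608, 0.0471]
tool_rot: [-0.0, 0.716, -0.699, 0.001]
force: [0.7, 0.1, -1.6]
grip_width: 0.0149
grip_force: 78.8
```

Request:
drive_tool:
  increments:
    - [[0, 0, -0.1, 0], [0, 0, 0, 0], [0, 0, 1, 0], [0, 0, 4, 0], [0, 0, 5, 0], [0, 0, 5, 0], [-2, 1, 4, 0], [-4, 2.5, 3, 0], [-4, 2.5, 3, 0], [-4, 2.5, 3, 0]]
  jaw: 4

```text
time_s: 21.0
tcp_pos: [0.5409, -0.0832, 0.3179]
tool_rot: [-0.001, 0.715, -0.699, 0.001]
force: [0.6, 0.7, 1.2]
grip_width: 0.0402
grip_force: 0.0
```

Request:
drive_tool:
  increments:
    - [[-4, 2.5, 0, 0], [-4, 2.5, 0, 0], [-3, 0.5, 0, 0], [0, 0, 0, 0], [0, 0, 0, 0], [0, 0, 0, 0]]
  jaw: 7.5

```text
time_s: 21.6
tcp_pos: [0.4332, -0.0287, 0.3164]
tool_rot: [-0.001, 0.715, -0.699, 0.0]
force: [0.0, 0.5, -0.1]
grip_width: 0.0749
grip_force: 0.0
```

```bash
cat >> h.py <<'E'
def blobs(f,z,lo=205,amin=800,mask=None):
    im=cv2.imread(f'pics/{f}.png'); m=cv2.inRange(im,(lo,lo,lo),(255,255,255))
    m=cv2.morphologyEx(m,cv2.MORPH_CLOSE,np.ones((7,7)))
    for c in cv2.findContours(m,cv2.RETR_EXTERNAL,cv2.CHAIN_APPROX_NONE)[0]:
        if cv2.contourArea(c)<amin: continue
        P=np.array([px(f,*q,z)[:2]*1000 for q in c[:,0].astype(float)],np.float32)
        r=cv2.minAreaRect(P); b=cv2.boxPoints(r); e=[b[1]-b[0],b[2]-b[1]]; l=max(e,key=np.linalg.norm)
        e1=cv2.boundingRect(c); edge=e1[0]<2 or e1[1]<2 or e1[0]+e1[2]>638 or e1[1]+e1[3]>398
        print(f,np.round(r[0],1),'size',np.round(sorted(r[1]),1),'ang',round(float(np.arctan2(l[1],l[0])%np.pi),3),'EDGE' if edge else '','px',c[:,0].mean(0).round())
E
python3 - <<'E'
from h import *
g,s=snap('wrist','w10');print(s['tcp_pos'],s['joints']);snap('top','top10')
blobs('w10',.022); blobs('top10',.022,amin=500);print('--'); blobs('top0',.022,amin=500)
E
```

```text
[ 0.43319457 -0.02870837  0.3164094 ] [ 3.10967432e-01  7.28900585e-03 -3.22063402e-01  3.11166297e-04
 -1.24008414e+00 -2.87369115e-01]
w10 [421.5   1.9] size [57.  80.4] ang 1.693  px [332. 174.]
w10 [ 78.3 -23. ] size [ 52.  147.7] ang 1.256 EDGE px [599. 161.]
w10 [ 408.4 -187.1] size [ 53.9 149.6] ang 3.004 EDGE px [352.  20.]
top10 [ 408.7 -187.1] size [ 55.1 148.4] ang 3.004  px [371. 245.]
top10 [ 378.5 -614.2] size [231.3 233.9] ang 3.141  px [543. 260.]
top10 [ 426.8 -301.8] size [ 55.2 148.5] ang 0.084  px [414. 239.]
top10 [ 396.5 -408.6] size [ 90.2 238.3] ang 0.216  px [456. 252.]
top10 [ 599.  -312.9] size [ 54.4 148.8] ang 3.13  px [418. 176.]
top10 [641.3 685.5] size [129.6 255.8] ang 3.126  px [ 56. 155.]
top10 [721.9 276.6] size [128.8 132. ] ang 1.589  px [205. 130.]
top10 [ 739.4 -633.1] size [168.4 169.4] ang 0.009  px [534. 129.]
top10 [926.3 -16.8] size [ 29.6 262.6] ang 1.578  px [311.  60.]
top10 [887.6 417.4] size [118.3 238.3] ang 1.578  px [158.  72.]
--
top0 [  74.4 -131.4] size [ 47.4 166.4] ang 0.687 EDGE px [348. 373.]
top0 [418.4  36.2] size [ 55.8 150.8] ang 1.693  px [288. 240.]
top0 [ 408.7 -187.1] size [ 55.  148.4] ang 3.006  px [371. 245.]
top0 [ 382.9 -582.3] size [167.4 225.2] ang 3.141  px [513. 247.]
top0 [ 426.8 -301.8] size [ 55.2 148.5] ang 0.084  px [414. 239.]
top0 [ 397.1 -408.5] size [ 90.2 237.3] ang 0.216  px [456. 250.]
top0 [ 599.  -312.9] size [ 54.4 148.8] ang 3.13  px [418. 176.]
top0 [641.3 684.1] size [132.4 255.8] ang 3.126  px [ 56. 155.]
top0 [721.9 276.4] size [128.7 131.7] ang 1.583  px [205. 129.]
top0 [ 739.4 -633.2] size [168.5 169.4] ang 0.009  px [534. 129.]
top0 [925.8 -16.7] size [ 29.6 262.9] ang 1.56  px [311.  60.]
top0 [887.6 417.4] size [118.3 238.3] ang 1.578  px [158.  72.]
```

Request:
drive_tool:
  increments:
    - [[-0.3, -2, 0, 0.14], [-0.3, -2, 0, 0.14], [-0.3, -2, 0, 0.14], [-0.3, -2, -2, 0.14], [-0.3, -2, -3, 0.14], [-0.3, -2, -3, 0.14], [-0.3, -2, -3, 0.14], [-0.3, -1.85, -3, 0.14], [0, 0, -3, 0.14], [0, 0, -3, 0.15]]

```text
time_s: 22.7
tcp_pos: [0.4088, -0.1883, 0.1141]
tool_rot: [0.0, 0.998, -0.066, -0.0]
force: [0.7, 0.7, -0.1]
grip_width: 0.0751
grip_force: 0.0
```

Request:
drive_tool:
  increments:
    - [[0, 0, -3, 0], [0, 0, 0, 0], [0, 0, 0, 0]]

```text
time_s: 23.0
tcp_pos: [0.409, -0.1876, 0.0856]
tool_rot: [0.0, 0.998, -0.068, -0.001]
force: [0.7, 0.4, -0.1]
grip_width: 0.0754
grip_force: 0.0
```

Run:
```python
from h import *
g,s=snap('wrist','w11');print(s['tcp_pos'],s['joints'],np.pi+s['joints'][0]+s['joints'][5])
blobs('w11',.022)
```

```text
[ 0.40898155 -0.18759374  0.08561135] [-6.66777516e-02  3.09204047e-01 -6.30175481e-01  7.88319611e-04
 -6.32931964e-01  1.49977217e+00] 4.5746870757481775
w11 [ 356.3 -184.9] size [44.3 46.8] ang 1.429  px [337. 305.]
w11 [421.   -3.6] size [56.1 56.2] ang 0.108 EDGE px [ 42. 248.]
w11 [ 443.  -193.1] size [55.3 78.8] ang 3.002  px [328. 169.]
w11 [ 426.3 -303. ] size [ 55.3 149.2] ang 0.083  px [517. 154.]
```

Request:
drive_tool:
  increments:
    - [[0, 0, -3, 0], [0, 0, -2, 0], [0, 0, -0.9, 0], [0, 0, 0, 0], [0, 0, 0, 0]]

```text
time_s: 23.55
tcp_pos: [0.4096, -0.1873, 0.028]
tool_rot: [0.0, 0.998, -0.068, 0.001]
force: [-0.8, 1.0, 0.3]
grip_width: 0.0751
grip_force: 0.0
```

Request:
drive_tool:
  increments:
    - [[0, 0, 0, 0], [0, 0, 0, 0], [0, 0, 0, 0], [0, 0, 0.5, 0], [0, 0, 2, 0], [0, 0, 3, 0], [0, 0, 4, 0], [0, 0, 4, 0], [0, 0, 0, 0]]
  jaw: 5
  grip_force: 50

```text
time_s: 24.45
tcp_pos: [0.4118, -0.1877, 0.1677]
tool_rot: [0.001, 0.998, -0.068, 0.007]
force: [0.3, 0.4, -0.1]
grip_width: 0.0546
grip_force: 53.5
```

Request:
drive_tool:
  increments:
    - [[0.1, 1.8, 0, -0.13], [0.1, 1.8, 0, -0.13], [0.1, 1.8, 0, -0.13], [0.1, 1.8, 0, -0.13], [0.1, 1.8, 0, -0.13], [0.2, 1.8, 0, -0.13], [0.2, 1.8, 0, -0.13], [0.2, 1.9, 0, -0.13], [0.2, 1.9, 0, -0.13], [0, 1.9, 0, -0.14]]

```text
time_s: 25.45
tcp_pos: [0.4209, -0.0035, 0.1614]
tool_rot: [0.0, 0.748, -0.664, -0.0]
force: [0.0, 0.3, -1.9]
grip_width: 0.0545
grip_force: 53.4
```

Request:
drive_tool:
  increments:
    - [[0, 0, 0, 0], [0, 0, 0, 0], [0, 0, 0, 0]]

```text
time_s: 25.75
tcp_pos: [0.421, -0.0046, 0.1616]
tool_rot: [0.0, 0.75, -0.662, -0.0]
force: [0.0, -0.2, -1.8]
grip_width: 0.0547
grip_force: 53.4
```

Run:
```python
from h import *
g,s=snap('wrist','w12');print(s['tcp_pos'],s['joints'],np.pi+s['joints'][0]+s['joints'][5])
blobs('w12',s['tcp_pos'][2]-.004)
snap('top','top12');blobs('top12',.022,amin=500)
```

```text
[ 0.42098906 -0.00463387  0.16157986] [ 3.78213805e-01  1.40914860e-01 -6.02891452e-01 -1.92935428e-04
 -8.27705533e-01 -2.53320944e-01] 3.2664855148220022
w12 [424.8 -44.7] size [54.6 70.3] ang 1.693  px [310. 190.]
top12 [ 378.6 -614.2] size [231.3 233.8] ang 3.141  px [543. 260.]
top12 [ 426.8 -301.7] size [ 55.1 148.5] ang 0.084  px [414. 239.]
top12 [ 396.5 -408.6] size [ 90.2 238.3] ang 0.216  px [456. 252.]
top12 [ 599.  -312.9] size [ 54.4 148.8] ang 3.13  px [418. 176.]
top12 [641.3 685.5] size [129.6 255.8] ang 3.126  px [ 56. 155.]
top12 [721.9 276.6] size [128.8 132. ] ang 1.589  px [205. 130.]
top12 [ 739.4 -633.2] size [168.5 169.4] ang 0.009  px [535. 128.]
top12 [925.5 -16.7] size [ 29.2 262.8] ang 1.564  px [312.  60.]
top12 [887.6 417.4] size [118.3 238.3] ang 1.578  px [158.  72.]
```

Request:
drive_tool:
  increments:
    - [[0.1, 0, -3, 0], [0, 0, -3, 0], [0, 0, -2, 0], [0, 0, -1.5, 0], [0, 0, -0.7, 0], [0, 0, 0, 0], [0, 0, 0, 0]]

```text
time_s: 26.55
tcp_pos: [0.4229, -0.0042, 0.0602]
tool_rot: [-0.0, 0.75, -0.662, 0.0]
force: [-0.7, 0.2, -0.7]
grip_width: 0.0552
grip_force: 53.4
```

Request:
drive_tool:
  increments:
    - [[0, 0, 0, 0], [0, 0, 0, 0], [0, 0, 0, 0], [0, 0, 2, 0], [0, 0, 3, 0], [0, 0, 4, 0], [0, 0, 4, 0], [0, -2, 0, 0.14], [0, -3, 0, 0.14], [0, -4, 0, 0.14]]
  jaw: 7.5

```text
time_s: 27.55
tcp_pos: [0.4227, -0.0913, 0.1907]
tool_rot: [-0.001, 0.87, -0.492, 0.001]
force: [2.3, -0.5, -0.2]
grip_width: 0.0752
grip_force: 0.0
```

Run:
```python
from h import *
g,s=snap('wrist','w13');print(s['tcp_pos'],s['joints'],np.pi+s['joints'][0]+s['joints'][5])
snap('top','top13');blobs('top13',.022,amin=500);print('z52');blobs('top13',.052,amin=500)
```

```text
[ 0.42267797 -0.09133808  0.19069339] [ 1.65601618e-01  1.19874126e-01 -5.38387427e-01 -1.61701525e-04
 -9.10217415e-01  3.75695668e-01] 3.682889939449326
top13 [ 378.5 -614.2] size [231.3 233.9] ang 3.141  px [543. 260.]
top13 [ 426.8 -301.8] size [ 55.2 148.5] ang 0.084  px [414. 239.]
top13 [ 396.5 -408.6] size [ 90.2 238.3] ang 0.216  px [456. 252.]
top13 [ 599.  -312.9] size [ 54.4 148.8] ang 3.13  px [418. 176.]
top13 [641.3 685.5] size [129.6 255.8] ang 3.126  px [ 56. 155.]
top13 [707.7 271.7] size [133.5 163.3] ang 0.33  px [211. 136.]
top13 [ 739.4 -633.2] size [168.5 169.4] ang 0.009  px [533. 129.]
top13 [925.3 -16.7] size [ 29.3 262.8] ang 1.564  px [311.  60.]
top13 [887.6 417.4] size [118.3 238.3] ang 1.578  px [158.  72.]
z52
top13 [ 378.  -601.6] size [225.9 228.5] ang 3.141  px [543. 260.]
top13 [ 425.2 -296.3] size [ 54. 145.] ang 0.084  px [414. 239.]
top13 [ 395.7 -400.7] size [ 88.  232.7] ang 0.216  px [456. 252.]
top13 [ 593.4 -307.2] size [ 53.1 145.4] ang 3.13  px [418. 176.]
top13 [634.7 667.9] size [126.5 250. ] ang 3.126  px [ 56. 155.]
top13 [699.4 263.8] size [130.4 159.4] ang 0.33  px [211. 136.]
top13 [ 730.5 -620.1] size [164.6 165.5] ang 0.01  px [533. 129.]
top13 [912.1 -18. ] size [ 28.7 256.7] ang 1.564  px [311.  60.]
top13 [875.3 406. ] size [115.5 232.8] ang 1.578  px [158.  72.]
```

Request:
drive_tool:
  increments:
    - [[0, -2.5, 0, 0.14], [0, -2.5, 0, 0.14], [0, -2.5, 0, 0.14], [0, -2.5, 0, 0.14], [0.1, -2.5, 0, 0.14], [0.1, -2.5, 0, 0.14], [0.1, -3, -1, 0.14], [0.1, -3, -3, 0.13], [0, 0, -3.5, 0], [0, 0, -3, 0]]
  jaw: 7

```text
time_s: 28.65
tcp_pos: [0.4263, -0.3014, 0.0834]
tool_rot: [-0.0, 0.999, 0.035, -0.0]
force: [0.2, 1.1, -0.4]
grip_width: 0.0699
grip_force: 0.0
```

Request:
drive_tool:
  increments:
    - [[0, 0, 0, 0], [0, 0, 0, 0], [0, 0, 0, 0]]

```text
time_s: 28.95
tcp_pos: [0.428, -0.3012, 0.0867]
tool_rot: [0.001, 0.999, 0.037, 0.002]
force: [0.3, 1.3, 0.7]
grip_width: 0.07
grip_force: 0.0
```

Run:
```python
from h import *
g,s=snap('wrist','w14');print(s['tcp_pos'],s['joints'],np.pi+s['joints'][0]+s['joints'][5])
blobs('w14',.022)
```

```text
[ 0.42801086 -0.30118775  0.08667238] [-3.02660670e-01  4.05595973e-01 -4.56998450e-01  7.04908337e-04
 -7.04591058e-01  1.94629787e+00] 4.785229850831605
w14 [ 377.9 -307. ] size [51.  54.6] ang 1.641  px [331. 304.]
w14 [ 464.8 -299.8] size [55.2 72.2] ang 0.083  px [336. 162.]
w14 [ 440.  -400.5] size [ 55.3 143.1] ang 3.082  px [506. 198.]
w14 [ 538.9 -312.4] size [29.4 55.6] ang 1.552 EDGE px [370.  28.]
```

Request:
drive_tool:
  increments:
    - [[-0.1, -0.1, -3, 0], [0, 0, -2, 0], [0, 0, -0.8, 0], [0, 0, 0, 0], [0, 0, 0, 0]]

```text
time_s: 29.5
tcp_pos: [0.4265, -0.3023, 0.028]
tool_rot: [0.001, 0.999, 0.036, 0.001]
force: [1.1, 0.8, 1.0]
grip_width: 0.0699
grip_force: 0.0
```

Request:
drive_tool:
  increments:
    - [[0, 0, 0, 0], [0, 0, 0, 0], [0, 0, 0, 0], [0, 0, 0.5, 0], [0, 0, 2, 0], [0, 0, 3, 0], [0, 0, 4, 0], [0, 0, 4, 0], [0, 0, 2, 0]]
  jaw: 5
  grip_force: 50

```text
time_s: 30.4
tcp_pos: [0.4266, -0.3026, 0.1859]
tool_rot: [0.001, 0.999, 0.036, 0.003]
force: [1.6, 0.1, -1.3]
grip_width: 0.0549
grip_force: 53.6
```

Request:
drive_tool:
  increments:
    - [[-0.1, 3, 0, -0.14], [-0.1, 3, 0, -0.14], [-0.1, 3, 0, -0.14], [-0.1, 3, 0, -0.14], [-0.1, 3, 0, -0.14], [-0.1, 3, 0, -0.14], [-0.1, 3, 0, -0.14], [-0.1, 3, 0, -0.14], [-0.1, 3, 0, -0.14], [-0.1, 3, 0, -0.14]]

```text
time_s: 31.4
tcp_pos: [0.4149, -0.0009, 0.1821]
tool_rot: [-0.0, 0.786, -0.618, -0.0]
force: [-0.0, 0.5, 0.3]
grip_width: 0.0547
grip_force: 53.5
```

Request:
drive_tool:
  increments:
    - [[0, 3, 0, -0.13], [0, 0.7, 0, 0], [0, 0, 0, 0], [0, 0, 0, 0], [0, 0, 0, 0]]

```text
time_s: 31.9
tcp_pos: [0.4153, 0.0341, 0.1817]
tool_rot: [0.0, 0.746, -0.666, -0.0]
force: [-0.5, 0.4, -1.6]
grip_width: 0.0547
grip_force: 53.5
```

Run:
```python
from h import *
g,s=snap('wrist','w15');print(s['tcp_pos'],s['joints'],np.pi+s['joints'][0]+s['joints'][5],s['grip_width'])
blobs('w15',s['tcp_pos'][2]-.006);print('z52');blobs('w15',.052)
```

```text
[0.41529018 0.0341363  0.18172546] [ 4.75534567e-01  1.05042241e-01 -5.83286438e-01 -1.10344784e-04
 -8.82969779e-01 -3.63060078e-01] 3.254067142538852 0.05466882889601017
w15 [420.4 -17.9] size [55.3 93.5] ang 1.69  px [310. 167.]
z52
w15 [417.1  13.4] size [110.5 186.9] ang 1.691  px [310. 167.]
```

Request:
drive_tool:
  increments:
    - [[0.2, 0.1, -3, 0], [0, 0, -3, 0], [0, 0, -2, 0], [0, 0, -1.4, 0], [0, 0, -0.6, 0], [0, 0, 0, 0], [0, 0, 0, 0]]

```text
time_s: 32.65
tcp_pos: [0.418, 0.0358, 0.0822]
tool_rot: [-0.0, 0.746, -0.666, 0.0]
force: [-0.7, -0.1, -1.9]
grip_width: 0.0549
grip_force: 53.5
```

Request:
drive_tool:
  increments:
    - [[0, 0, 0, 0], [0, 0, 0, 0], [0, 0, 0, 0], [0, 0, 2, 0], [0, 0, 3, 0], [0, 0, 4, 0], [0, 0, 4, 0], [0, -3, 0, 0.14], [0, -3, 0, 0.14], [0, -4, 0, 0.14]]
  jaw: 7

```text
time_s: 33.65
tcp_pos: [0.4177, -0.0613, 0.2126]
tool_rot: [-0.001, 0.868, -0.497, 0.001]
force: [0.9, 0.2, -0.7]
grip_width: 0.0704
grip_force: 0.0
```

Run:
```python
from h import *
g,s=snap('wrist','w16');print(s['tcp_pos'],s['joints'],np.pi+s['joints'][0]+s['joints'][5])
snap('top','top16');blobs('top16',.022,amin=500)
print('tin',px('top0',340+515/4.2,140+575/4.2,.075),'cup',px('top0',340+585/4.2,140+80/4.2,.08))
```

```text
[ 0.4177399  -0.06131523  0.21263146] [ 2.42326268e-01  7.50515609e-02 -5.26076192e-01 -1.54672569e-04
 -9.67392712e-01  2.87557187e-01] 3.671476109215575
top16 [ 378.5 -614.2] size [231.3 233.9] ang 3.141  px [543. 260.]
top16 [ 396.3 -408.6] size [ 90.2 238.8] ang 0.216  px [456. 252.]
top16 [ 599.  -312.9] size [ 54.4 148.8] ang 3.13  px [418. 176.]
top16 [641.3 685.5] size [129.6 255.8] ang 3.126  px [ 56. 155.]
top16 [721.9 276.6] size [128.8 132. ] ang 1.589  px [205. 130.]
top16 [ 739.4 -633.1] size [168.7 169.4] ang 0.009  px [534. 129.]
top16 [926.3 -16.8] size [ 29.7 262.6] ang 1.578  px [312.  60.]
top16 [887.6 417.4] size [118.3 238.3] ang 1.578  px [158.  72.]
tin [ 0.3301 -0.413   0.075 ] cup [ 0.6341 -0.4612  0.08  ]
```

Request:
drive_tool:
  increments:
    - [[2.2, -3.1, 0, 0.13], [2.2, -3.1, 0, 0.13], [2.2, -3.1, 0, 0.13], [2.3, -3.1, 0, 0.13], [2.3, -3.1, 0, 0.13], [2.3, -3.2, 0, 0.13], [2.3, -3.2, -2, 0.13], [2.3, -3.2, -3, 0.12], [0, 0, -4, 0], [0, 0, -3.7, 0]]

```text
time_s: 34.75
tcp_pos: [0.599, -0.3123, 0.0825]
tool_rot: [-0.0, 1.0, -0.01, -0.0]
force: [-0.0, -0.9, -0.3]
grip_width: 0.0699
grip_force: 0.0
```

Request:
drive_tool:
  increments:
    - [[0, 0, 0, 0], [0, 0, 0, 0], [0, 0, 0, 0]]

```text
time_s: 35.05
tcp_pos: [0.6005, -0.312, 0.0878]
tool_rot: [0.001, 1.0, -0.009, 0.002]
force: [0.1, 0.3, 0.8]
grip_width: 0.0698
grip_force: 0.0
```

Run:
```python
from h import *
g,s=snap('wrist','w17');print(s['tcp_pos'],s['joints'],np.pi+s['joints'][0]+s['joints'][5])
blobs('w17',.022)
```

```text
[ 0.60049936 -0.31201141  0.0877926 ] [-2.40445600e-01  6.14043560e-01 -5.60295936e-02  1.10554888e-03
 -8.95823619e-01  1.79296266e+00] 4.694109716471863
w17 [ 505.6 -509.8] size [26.3 49.1] ang 1.738 EDGE px [605. 344.]
w17 [ 542.4 -312.3] size [35.5 54.8] ang 1.55  px [335. 314.]
w17 [ 557.8 -311.6] size [31.6 34. ] ang 1.55  px [327. 289.]
w17 [ 636.2 -314.8] size [55.4 75.9] ang 3.114  px [331. 168.]
w17 [ 714.7 -366.7] size [14.5 32.4] ang 1.551 EDGE px [427.  12.]
```

Request:
drive_tool:
  increments:
    - [[-0.1, -0.1, -3, 0], [0, 0, -2, 0], [0, 0, -0.9, 0], [0, 0, 0, 0], [0, 0, 0, 0]]

```text
time_s: 35.6
tcp_pos: [0.5989, -0.3131, 0.0277]
tool_rot: [0.001, 1.0, -0.009, 0.001]
force: [0.1, 0.1, 0.1]
grip_width: 0.0698
grip_force: 0.0
```

Request:
drive_tool:
  increments:
    - [[0, 0, 0, 0], [0, 0, 0, 0], [0, 0, 0, 0], [0, 0, 0.5, 0], [0, 0, 2, 0], [0, 0, 3, 0], [0, 0, 4, 0], [0, 0, 4, 0], [0, 0, 4, 0]]
  jaw: 5
  grip_force: 50

```text
time_s: 36.5
tcp_pos: [0.597, -0.3126, 0.2019]
tool_rot: [-0.0, 1.0, -0.009, -0.001]
force: [-0.0, 0.1, -1.3]
grip_width: 0.0548
grip_force: 55.0
```

Request:
drive_tool:
  increments:
    - [[-1.8, 3.1, 0, -0.14], [-1.8, 3.1, 0, -0.14], [-1.8, 3.1, 0, -0.14], [-1.8, 3.1, 0, -0.14], [-1.8, 3.1, 0, -0.14], [-1.8, 3.1, 0, -0.14], [-1.8, 3.1, 0, -0.14], [-1.8, 3.1, 0, -0.14], [-1.8, 3.1, 0, -0.14], [-1.6, 3, 0, -0.14]]

```text
time_s: 37.5
tcp_pos: [0.4186, -0.004, 0.2007]
tool_rot: [0.0, 0.758, -0.652, -0.0]
force: [-0.2, -0.4, -1.3]
grip_width: 0.0548
grip_force: 55.0
```

Request:
drive_tool:
  increments:
    - [[0, 0, 0, -0.03], [0, 0, 0, 0], [0, 0, 0, 0], [0, 0, 0, 0]]

```text
time_s: 37.9
tcp_pos: [0.4205, -0.0054, 0.2007]
tool_rot: [0.0, 0.75, -0.661, -0.0]
force: [0.8, 0.8, -0.6]
grip_width: 0.0543
grip_force: 55.0
```

Run:
```python
from h import *
g,s=snap('wrist','w18');print(s['tcp_pos'],s['joints'],np.pi+s['joints'][0]+s['joints'][5],s['grip_width'])
blobs('w18',s['tcp_pos'][2]-.006)
```

```text
[ 0.42051263 -0.0054145   0.20066794] [ 3.76885553e-01  8.75230543e-02 -5.46782632e-01 -2.62317933e-05
 -9.36940434e-01 -2.50960728e-01] 3.2675174788015453 0.05426403949408556
w18 [424.3 -46.9] size [55.6 75. ] ang 1.69  px [310. 187.]
```

Request:
drive_tool:
  increments:
    - [[0.1, 0.3, -3, 0], [0, 0, -3, 0], [0, 0, -2, 0], [0, 0, -1.2, 0], [0, 0, -0.5, 0], [0, 0, 0, 0], [0, 0, 0, 0]]

```text
time_s: 38.65
tcp_pos: [0.4219, -0.0019, 0.1043]
tool_rot: [-0.0, 0.75, -0.661, 0.0]
force: [0.2, 0.1, -1.7]
grip_width: 0.0548
grip_force: 55.0
```

Request:
drive_tool:
  increments:
    - [[0, 0, 0, 0], [0, 0, 0, 0], [0, 0, 0, 0], [0, 0, 2, 0], [0, 0, 3, 0], [0, 0, 4, 0], [0, 0, 3, 0], [0, -4, 0, 0.14], [0, -4, 0, 0.14], [0, -4, 0, 0.14]]
  jaw: 7

```text
time_s: 39.65
tcp_pos: [0.4217, -0.1136, 0.2247]
tool_rot: [-0.001, 0.866, -0.501, 0.001]
force: [0.4, -0.6, -0.1]
grip_width: 0.0696
grip_force: 0.0
```

Request:
drive_tool:
  increments:
    - [[0, -4, 0, 0.14], [0, -4, 0, 0.14], [0, 0, 0, 0], [0, 0, 0, 0]]

```text
time_s: 40.05
tcp_pos: [0.4216, -0.188, 0.2238]
tool_rot: [-0.0, 0.922, -0.388, -0.0]
force: [-1.2, 0.3, -0.8]
grip_width: 0.0697
grip_force: 0.0
```

Run:
```python
from h import *
g,s=snap('wrist','w19');print(s['tcp_pos'],s['joints'],np.pi+s['joints'][0]+s['joints'][5])
snap('top','top19');blobs('top19',.022,amin=500);print('z96');blobs('top19',.096,amin=500)
# tray D: mask out tin
im=cv2.imread('pics/top19.png');m=cv2.inRange(im,(205,)*3,(255,)*3);d=m[200:300,430:500];cv2.imwrite('pics/d.png',d)
for r in range(200,300,4):print(r,''.join('#' if v else '.' for v in m[r,430:490]))
```

```text
[ 0.42157608 -0.18803087  0.22380778] [-6.61814136e-02  1.34324542e-01 -4.25153961e-01 -2.63453657e-04
 -1.01142923e+00  8.40137231e-01] 3.915548471369866
top19 [ 378.5 -614.2] size [231.3 233.9] ang 3.141  px [543. 260.]
top19 [ 396.5 -408.6] size [ 90.2 238.3] ang 0.216  px [456. 252.]
top19 [641.3 685.5] size [129.6 255.8] ang 3.126  px [ 56. 155.]
top19 [721.9 276.6] size [128.8 132. ] ang 1.589  px [205. 130.]
top19 [ 739.4 -633.2] size [168.5 169.4] ang 0.009  px [535. 128.]
top19 [926.3 -16.8] size [ 29.7 262.6] ang 1.578  px [312.  60.]
top19 [887.6 417.4] size [118.3 238.3] ang 1.578  px [158.  72.]
z96
top19 [ 377.2 -583. ] size [218.  220.5] ang 0.0  px [543. 260.]
top19 [ 394.3 -389.1] size [ 85.  224.6] ang 0.216  px [456. 252.]
top19 [624.9 642.1] size [122.1 241.2] ang 3.127  px [ 56. 155.]
top19 [700.9 256.8] size [121.8 123.9] ang 1.608  px [205. 130.]
top19 [ 717.4 -600.8] size [158.8 159.7] ang 0.01  px [535. 128.]
top19 [893.6 -19.8] size [ 28.  247.6] ang 1.579  px [312.  60.]
top19 [857.2 389.4] size [111.5 224.7] ang 1.578  px [158.  72.]
200 ..................
[... 902 characters left out ...]
################..###.............................
260 ..........################..###.............................
264 ........................######..............................
268 ............................................................
272 ............................#################...............
276 .........................#######################............
280 ........................##########################..........
284 ........................##########################..........
288 ..........................#######################...........
292 .............................#################..............
296 ............................................................
```

Request:
drive_tool:
  increments:
    - [[0.3, -3.5, 0, 0.13], [0.3, -3.5, 0, 0.13], [0.3, -3.5, 0, 0.13], [0.3, -3.5, 0, 0.12], [0.3, -3.6, -2, 0.12], [0.2, -3.6, -3, 0.11], [0, 0, -4, 0], [0, 0, -3.6, 0], [0, 0, -1, 0], [0, 0, 0, 0]]

```text
time_s: 41.15
tcp_pos: [0.4389, -0.3982, 0.0868]
tool_rot: [-0.001, 1.0, -0.026, -0.002]
force: [-0.0, 0.0, 0.8]
grip_width: 0.0698
grip_force: 0.0
```

Request:
drive_tool:
  increments:
    - [[0, 0, 0, 0], [0, 0, 0, 0]]

```text
time_s: 41.35
tcp_pos: [0.4405, -0.3997, 0.0903]
tool_rot: [0.001, 1.0, -0.026, 0.002]
force: [-0.6, 0.2, -0.1]
grip_width: 0.07
grip_force: 0.0
```

Run:
```python
from h import *
g,s=snap('wrist','w20');print(s['tcp_pos'],s['joints'],np.pi+s['joints'][0]+s['joints'][5])
blobs('w20',.022)
```

```text
[ 0.44054311 -0.39971252  0.090331  ] [-4.64671803e-01  4.97024225e-01 -2.74817108e-01  5.66300112e-04
 -7.94309017e-01  1.98246987e+00] 4.659390716451411
w20 [ 387.  -397.8] size [48.9 54.5] ang 1.515  px [332. 304.]
w20 [ 420.8 -554.9] size [118.4 158.9] ang 0.0 EDGE px [565. 235.]
w20 [ 474.7 -402.7] size [55.4 74.1] ang 3.087  px [326. 166.]
```

Request:
drive_tool:
  increments:
    - [[-0.3, -0.1, -3, 0], [0, 0, -2, 0], [0, 0, -1.1, 0], [0, 0, 0, 0], [0, 0, 0, 0]]

```text
time_s: 41.9
tcp_pos: [0.4367, -0.4009, 0.0279]
tool_rot: [0.001, 1.0, -0.027, 0.001]
force: [0.2, -1.2, 0.2]
grip_width: 0.0702
grip_force: 0.0
```

Request:
drive_tool:
  increments:
    - [[0, 0, 0, 0], [0, 0, 0, 0], [0, 0, 0, 0], [0, 0, 0.5, 0], [0, 0, 2, 0], [0, 0, 4, 0], [0, 0, 4, 0], [0, 0, 4, 0], [0, 0, 4, 0]]
  jaw: 5
  grip_force: 50

```text
time_s: 42.8
tcp_pos: [0.4351, -0.3999, 0.213]
tool_rot: [-0.001, 1.0, -0.027, -0.001]
force: [1.0, -0.1, -2.0]
grip_width: 0.0549
grip_force: 54.9
```

Request:
drive_tool:
  increments:
    - [[-0.2, 3.6, 0, -0.12], [-0.2, 3.6, 0, -0.12], [-0.2, 3.6, 0, -0.12], [-0.2, 3.6, 0, -0.12], [-0.2, 3.6, 0, -0.12], [-0.2, 3.6, 0, -0.12], [-0.2, 3.6, 0, -0.12], [-0.2, 3.6, 0, -0.12], [-0.2, 3.6, 0, -0.12], [-0.2, 3.6, 0, -0.12]]

```text
time_s: 43.8
tcp_pos: [0.4148, -0.0392, 0.2116]
tool_rot: [0.0, 0.808, -0.589, -0.0]
force: [0.9, 0.5, -1.0]
grip_width: 0.055
grip_force: 55.0
```

Request:
drive_tool:
  increments:
    - [[0, 3.6, 0, -0.12], [0, 3.6, 0, -0.08], [0, 0.4, 0, 0], [0, 0, 0, 0], [0, 0, 0, 0], [0, 0, 0, 0]]

```text
time_s: 44.4
tcp_pos: [0.4156, 0.0346, 0.2117]
tool_rot: [0.0, 0.747, -0.665, -0.0]
force: [-0.4, -0.5, -1.8]
grip_width: 0.0548
grip_force: 55.0
```

Run:
```python
from h import *
g,s=snap('wrist','w21');print(s['tcp_pos'],s['joints'],np.pi+s['joints'][0]+s['joints'][5],s['grip_width'])
blobs('w21',s['tcp_pos'][2]-.006)
print('expected held end',proj('w21',np.array(s['tcp_pos'])+[.119*.075,-.993*.075,-.006]))
cv2.imwrite('pics/w21v.png',g['pixels'])
```

```text
[0.41559591 0.03464216 0.21165859] [ 4.76319627e-01  6.80986427e-02 -5.36643150e-01 -1.36104803e-04
 -9.66791747e-01 -3.60717755e-01] 3.257194526345269 0.054846803450744094
w21 [420.4 -17.3] size [55.2 94.5] ang 1.686  px [311. 167.]
expected held end [319.9 109.5]
```

Lower onto level 4 and release.

Request:
drive_tool:
  increments:
    - [[0.1, 0.1, -3, 0], [0, 0, -2.5, 0], [0, 0, -1.5, 0], [0, 0, -1, 0], [0, 0, -0.5, 0], [0, 0, 0, 0], [0, 0, 0, 0]]

```text
time_s: 45.15
tcp_pos: [0.4175, 0.0366, 0.1274]
tool_rot: [-0.001, 0.747, -0.665, 0.0]
force: [0.3, 0.3, -1.3]
grip_width: 0.0544
grip_force: 54.9
```

Request:
drive_tool:
  increments:
    - [[0, 0, 0, 0], [0, 0, 0, 0], [0, 0, 0, 0], [0, 0, 2, 0], [0, 0, 3, 0], [0, 0, 4, 0], [0, 0, 3, 0], [0, -4, 0, 0], [0, -4, 0, 0], [0, -4, 0, 0]]
  jaw: 7

```text
time_s: 46.15
tcp_pos: [0.4169, -0.0844, 0.2477]
tool_rot: [-0.001, 0.748, -0.664, 0.001]
force: [-0.6, 0.7, 0.1]
grip_width: 0.0701
grip_force: 0.0
```

Request:
drive_tool:
  increments:
    - [[0, -4, 0, -0.1], [0, -4, 0, -0.1], [0, -4, 0, -0.1], [0, -4, 0, 0], [0, 0, 0, 0], [0, 0, 0, 0]]

```text
time_s: 46.75
tcp_pos: [0.4166, -0.244, 0.2467]
tool_rot: [-0.0, -0.639, 0.769, 0.0]
force: [-1.4, 0.3, -0.5]
grip_width: 0.0699
grip_force: 0.0
```

Run:
```python
from h import *
g,s=snap('wrist','w22');print(s['tcp_pos'],s['joints'],np.pi+s['joints'][0]+s['joints'][5])
snap('top','top22');snap('scene','sc22');blobs('top22',.118,amin=500)
a=cv2.resize(cv2.imread('pics/top22.png')[125:275,200:370],(420,370),interpolation=cv2.INTER_CUBIC)
b=cv2.resize(cv2.imread('pics/sc22.png')[140:260,250:430],(420,280),interpolation=cv2.INTER_CUBIC)
w=np.zeros((592,797,3),np.uint8);w[:370,:420]=a;w[:280,377+0:797][:, 43:]=b[:, 43:];w[300:592,423:]=cv2.resize(cv2.imread('pics/w22.png'),(374,292));cv2.imwrite('pics/v22.png',w)
```

```text
[ 0.4165564  -0.24404857  0.24665667] [-1.92728150e-01  1.49688014e-01 -3.43764322e-01 -2.32959423e-04
 -1.07777585e+00  7.59726772e-03] 2.9564617713892356
top22 [ 319.  -410.2] size [61.2 62. ] ang 0.779  px [467. 282.]
top22 [417.5  43.9] size [ 55.2 133.9] ang 1.71  px [279. 236.]
top22 [ 377.  -573.8] size [214.1 216.5] ang 0.0  px [543. 260.]
top22 [620.1 627.9] size [122.5 236.9] ang 3.126  px [ 56. 155.]
top22 [694.7 250.9] size [119.1 122.2] ang 1.584  px [205. 130.]
top22 [ 710.9 -591.2] size [156.2 156.8] ang 0.01  px [535. 128.]
top22 [883.9 -20.7] size [ 27.5 243.1] ang 1.579  px [312.  60.]
top22 [848.1 381.1] size [109.5 220.6] ang 1.578  px [158.  72.]
```

View pics/v22.png

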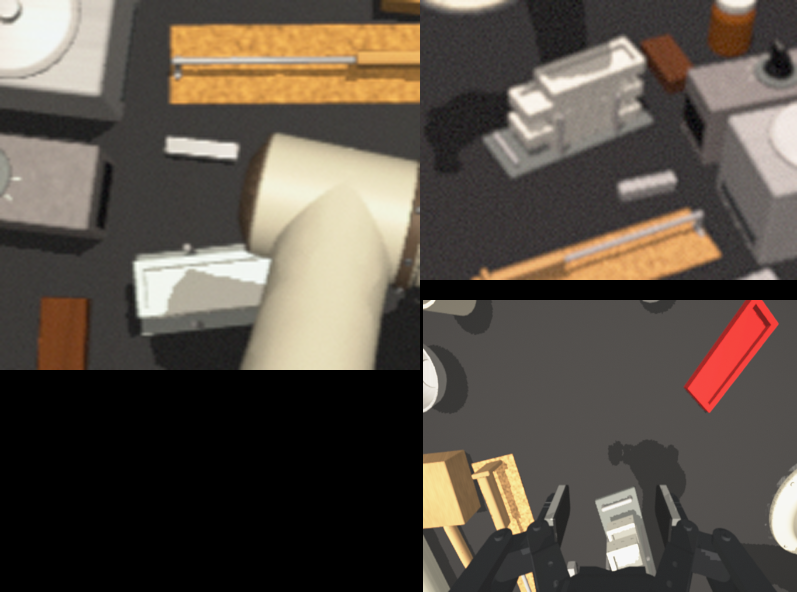

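The hook lies on its mat, the four trays form an alternating stack, and the bar is at (202,149) in the composite, free on the worktop. I'll measure the bar.

Run:
```python
from h import *
for lo in(150,190,215):
    im=cv2.imread('pics/top22.png'); z=np.zeros_like(im); z[176:194,262:300]=im[176:194,262:300]; cv2.imwrite('pics/b.png',z)
    import shutil;shutil.copy('pics/top22.json','pics/b.json'); blobs('b',.02,lo=lo,amin=30)
f=lambda c:px('top22',200+c[0]/2.47,125+c[1]/2.467,.02)
print([f(c) for c in((166,137),(238,143),(237,160),(165,155))])
blobs('top22',.118,lo=150,amin=2000)
```

```text
b [570.1  59.5] size [16.5 78.2] ang 1.474  px [281. 184.]
b [569.9  58.5] size [15.6 75.4] ang 1.479  px [281. 184.]
b [568.3  42.7] size [14.7 38.8] ang 1.501  px [287. 185.]
[array([0.5804, 0.0978, 0.02  ]), array([0.5748, 0.0177, 0.02  ]), array([0.5557, 0.0184, 0.02  ]), array([0.5602, 0.0983, 0.02  ])]
top22 [252.9 560.3] size [153.1 173.5] ang 1.57  px [ 73. 304.]
top22 [ 376.9 -574. ] size [217.8 219.4] ang 1.571  px [533. 260.]
top22 [322.  -25.4] size [351.3 583.3] ang 2.674 EDGE px [327. 270.]
top22 [619.5 628.3] size [127.4 238.7] ang 3.122  px [ 56. 155.]
top22 [ 693.  -543.3] size [197.4 263.1] ang 1.591  px [521. 136.]
top22 [757.1 289.2] size [283.1 495.8] ang 1.078  px [202. 102.]
```

Request:
drive_tool:
  increments:
    - [[2, 3.8, 0, 0.02], [2, 3.8, 0, 0.02], [2, 3.8, 0, 0.02], [2, 3.8, 0, 0.02], [2, 3.8, 0, 0.01], [2, 3.8, 0, 0], [2, 3.8, -2, 0], [1.2, 3.7, -3, 0], [0, 0, -4, 0], [0, 0, -4, 0]]
  jaw: 4

```text
time_s: 47.9
tcp_pos: [0.5689, 0.0627, 0.1161]
tool_rot: [0.001, -0.675, 0.738, -0.0]
force: [-0.5, -0.4, -0.6]
grip_width: 0.0403
grip_force: 0.0
```

Request:
drive_tool:
  increments:
    - [[0, 0, -2, 0], [0, 0, 0, 0], [0, 0, 0, 0], [0, 0, 0, 0]]

```text
time_s: 48.3
tcp_pos: [0.57, 0.0605, 0.0989]
tool_rot: [0.002, -0.674, 0.739, -0.001]
force: [-0.3, -0.4, 0.4]
grip_width: 0.0402
grip_force: 0.0
```

Run:
```python
from h import *
g,s=snap('wrist','w23');print(s['tcp_pos'],np.pi+s['joints'][0]+s['joints'][5])
for lo in (140,170,200): blobs('w23',.02,lo=lo,amin=150)
print('exp bar end/mid',proj('w23',[.569-.0035,.059-.04,.02]),proj('w23',[.569,.059,.02]))
K=cv2.imread('pics/w23.png',0)[150:330:9,260:390:2]
for r in K: print(' '.join('%d'%(v//26) for v in r))
```

```text
[0.57002443 0.0604814  0.0988537 ] 3.0493628238511636
w23 [423.7 103.4] size [16.7 32.5] ang 1.726  px [539. 262.]
w23 [775.5  87.1] size [61.9 90.9] ang 1.644 EDGE px [ 43. 280.]
w23 [569.9  57. ] size [17.9 78.9] ang 1.478  px [323. 210.]
w23 [456.1  46.1] size [ 21.4 146. ] ang 1.711  px [496. 180.]
w23 [440.4  25.5] size [ 2.2 98.7] ang 1.689  px [529. 142.]
w23 [634.   16.3] size [ 34.8 139.5] ang 1.519  px [208. 143.]
w23 [636.1 -59.4] size [10.1 19.8] ang 2.455  px [181.  28.]
w23 [404.1  55.2] size [ 35.4 226.1] ang 1.819 EDGE px [587. 160.]
w23 [467.1 -44.5] size [18.9 28.5] ang 1.683 EDGE px [492.  25.]
w23 [678.1  13.3] size [ 46.7 180.4] ang 1.588 EDGE px [136. 145.]
w23 [384.1 130.7] size [29.5 70.5] ang 1.906  px [591. 292.]
w23 [423.8 103.7] size [15.  32.1] ang 1.681  px [539. 262.]
w23 [775.7  87.6] size [61.4 89.2] ang 1.646 EDGE px [ 43. 280.]
w23 [568.8  45.1] size [17.4 53.8] ang 1.465  px [323. 193.]
w23 [409.  20.] size [ 21.4 154.5] ang 1.79 EDGE px [586. 103.]
w23 [671.7  13. ] size [ 17.7 180.3] ang 1.596 EDGE px [140. 145.]
w23 [388.4 138.4] size [ 5.7 52.2
[... 2350 characters left out ...]
 2 2 2 2 2 2 2 2 1 2 1 1 1 1 1 1 1 1 1 3 4 4 4 4 4
4 4 4 4 2 1 1 1 1 1 1 1 2 2 2 2 2 2 2 2 2 2 2 2 2 2 2 2 2 2 2 2 2 2 2 2 2 2 2 2 1 2 2 1 2 1 1 2 2 2 1 2 1 1 1 1 1 1 1 1 2 4 4 4 4
2 5 6 5 2 1 1 1 1 1 1 2 2 2 2 2 2 2 2 2 2 2 2 2 2 2 2 2 2 2 2 2 2 2 2 2 2 2 2 2 2 2 2 2 2 2 2 1 1 2 1 1 1 1 1 1 1 1 1 1 2 5 6 5 2
1 1 1 1 1 2 1 1 1 1 2 2 2 2 2 2 2 2 2 2 2 2 2 2 2 2 2 2 2 2 2 2 2 2 2 2 2 2 2 2 2 2 2 2 1 2 2 2 2 2 2 2 1 1 1 1 1 1 1 1 1 1 1 1 1
1 1 1 1 1 2 1 1 1 2 2 2 2 2 2 2 2 2 2 2 2 2 2 2 2 2 2 2 2 2 2 2 2 2 2 2 2 2 2 2 2 2 2 2 2 2 2 1 1 2 1 2 2 1 2 1 1 1 1 2 1 1 1 1 1
1 1 1 1 1 2 1 1 2 4 4 4 4 4 4 4 4 2 2 2 2 2 2 2 2 2 2 2 2 2 2 2 2 2 2 2 2 2 2 2 2 2 2 2 2 2 3 3 3 3 3 3 3 3 3 3 1 1 1 1 1 1 1 1 1
```

Request:
drive_tool:
  increments:
    - [[0, -0.35, -3, 0], [0, 0, -2, 0], [0, 0, -1.2, 0], [0, 0, 0, 0], [0, 0, 0, 0]]

```text
time_s: 48.85
tcp_pos: [0.5698, 0.0563, 0.0359]
tool_rot: [0.001, -0.674, 0.739, -0.0]
force: [-0.6, 0.6, -0.2]
grip_width: 0.0401
grip_force: 0.0
```

Request:
drive_tool:
  increments:
    - [[0, 0, 0, 0], [0, 0, 0, 0], [0, 0, 0, 0], [0, 0, 0, 0], [0, 0, 0.5, 0], [0, 0, 2, 0], [0, 0, 2, 0], [0, 0, 0, 0]]
  jaw: 1.2
  grip_force: 70

```text
time_s: 49.65
tcp_pos: [0.5704, 0.0566, 0.0822]
tool_rot: [0.002, -0.674, 0.739, -0.001]
force: [0.5, -0.5, -2.9]
grip_width: 0.0156
grip_force: 69.9
```

Run:
```python
from h import *
g,s=snap('wrist','w24');print(s['tcp_pos'],np.pi+s['joints'][0]+s['joints'][5],s['grip_width'])
blobs('w24',s['tcp_pos'][2]-.017,lo=160,amin=300)
```

```text
[0.57038706 0.05658262 0.08223784] 3.0485424412448587 0.015559125717773691
w24 [456.7  71.5] size [12.9 23.5] ang 1.698  px [557. 283.]
w24 [720.3  60.4] size [45.7 61.3] ang 1.645 EDGE px [ 35. 303.]
w24 [567.5  35.7] size [17.4 35.3] ang 1.457  px [324. 227.]
w24 [486.5   6.2] size [10.3 63.7] ang 1.694  px [508. 146.]
w24 [439.3  37.5] size [ 22.  175.6] ang 1.791 EDGE px [617. 171.]
w24 [491.5 -40.7] size [11.5 19.8] ang 1.676 EDGE px [506.  28.]
w24 [645.4   3.3] size [ 15.7 136.7] ang 1.623 EDGE px [125. 157.]
```

Request:
drive_tool:
  increments:
    - [[0, 0, 3, 0], [0, 0, 4, 0], [0, 0, 3.8, 0], [-3, -0.4, 0, 0.05], [-3, -0.4, 0, 0.05], [-3, -0.4, 0, 0.05], [-3, -0.4, 0, 0.06], [-3, -0.4, 0, 0], [-0.3, 0, 0, 0], [0, 0, 0, 0]]

```text
time_s: 50.7
tcp_pos: [0.4148, 0.0358, 0.1872]
tool_rot: [0.0, 0.747, -0.664, -0.0]
force: [0.6, -0.1, -1.1]
grip_width: 0.0154
grip_force: 69.9
```

Request:
drive_tool:
  increments:
    - [[0, 0, 0, 0], [0, 0, 0, 0], [0, 0, 0, 0]]

```text
time_s: 51.0
tcp_pos: [0.4165, 0.0362, 0.1875]
tool_rot: [0.0, 0.747, -0.665, -0.0]
force: [-0.0, 0.8, -2.3]
grip_width: 0.0153
grip_force: 69.9
```

Run:
```python
from h import *
g,s=snap('wrist','w25');print(s['tcp_pos'],np.pi+s['joints'][0]+s['joints'][5],s['grip_width'],s['force'])
# top tray far end edges: project expected corners at z .118
c=np.array([.417,.0355]);ux=np.array([.119,-.993]);uy=np.array([.993,.119])
for a,b in((.075,.028),(.075,-.028),(.115,.028),(.115,-.028)):
    p=c+a*ux+b*uy; print(a,b,proj('w25',[*p,.118 if a<.1 else .096]))
blobs('w25',.118,lo=190,amin=300);blobs('w25',s['tcp_pos'][2]-.017,lo=140,amin=300)
```

```text
[0.41648773 0.03623377 0.18749698] 3.258188385205632 0.015340112167222206 [-0.01862128  0.75686469 -2.31713088]
0.075 0.028 [270.   99.9]
0.075 -0.028 [371.   99.4]
0.115 0.028 [271.9  26.2]
0.115 -0.028 [368.7  25.6]
w25 [422.3 -13.2] size [ 55.7 123.5] ang 1.687  px [322. 140.]
w25 [577.2 125.8] size [12.3 29.1] ang 1.373 EDGE px [ 10. 382.]
w25 [547.3 -17.5] size [ 3.4 79.4] ang 1.592 EDGE px [ 18. 115.]
w25 [422.4 -21. ] size [ 47.6 112.9] ang 1.624 EDGE px [322. 133.]
```

Request:
drive_tool:
  increments:
    - [[0, 0, -1.5, 0], [0, 0, -1.5, 0], [0, 0, -0.8, 0], [0, 0, -0.4, 0], [0, 0, -0.1, 0], [0, 0, 0, 0], [0, 0, 0, 0]]

```text
time_s: 51.75
tcp_pos: [0.4163, 0.0363, 0.1454]
tool_rot: [-0.001, 0.747, -0.665, 0.0]
force: [0.4, 0.1, -2.0]
grip_width: 0.0157
grip_force: 69.9
```

Request:
drive_tool:
  increments:
    - [[0, 0, -0.15, 0], [0, 0, 0, 0], [0, 0, 0, 0]]

```text
time_s: 52.05
tcp_pos: [0.4159, 0.0361, 0.1435]
tool_rot: [-0.0, 0.747, -0.665, 0.0]
force: [0.8, 1.8, -2.2]
grip_width: 0.0159
grip_force: 69.9
```

Request:
drive_tool:
  increments:
    - [[0, 0, 0, 0], [0, 0, 0, 0], [0, 0, 0, 0], [0, 0, 1, 0], [0, 0, 3, 0], [0, 0, 4, 0], [0, 0, 4, 0], [0, -3, 0, 0], [0, -4, 0, 0], [0, -4, 0, 0]]
  jaw: 2.6

```text
time_s: 53.05
tcp_pos: [0.4159, -0.0748, 0.2649]
tool_rot: [-0.001, 0.748, -0.664, 0.001]
force: [0.9, -0.1, 0.7]
grip_width: 0.026
grip_force: 0.0
```

Request:
drive_tool:
  increments:
    - [[0, -4, 0, 0], [0, -4, 0, 0], [0, -4, 0, 0], [0, -4, 0, 0], [0, 0, 0, 0], [0, 0, 0, 0]]

```text
time_s: 53.65
tcp_pos: [0.4156, -0.2346, 0.2637]
tool_rot: [-0.0, 0.746, -0.665, 0.0]
force: [0.5, 1.1, -0.1]
grip_width: 0.0261
grip_force: 0.0
```

Request:
drive_tool:
  increments:
    - [[0, -4, 0, 0], [0, -4, 0, 0], [0, -4, 0, 0], [0, -4, 0, 0], [0, 0, 0, 0], [0, 0, 0, 0]]

```text
time_s: 54.25
tcp_pos: [0.4161, -0.3933, 0.2633]
tool_rot: [-0.0, 0.747, -0.665, -0.0]
force: [0.2, -0.1, -0.2]
grip_width: 0.0261
grip_force: 0.0
```

Run:
```python
from h import *
snap('top','top26');snap('scene','sc26');s=bot.read_state();print(s['time_s'],s['tcp_pos'])
blobs('top26',.118,lo=150,amin=400)
im=cv2.imread('pics/top26.png',0)
c=np.array([.417,.0355]);ux=np.array([.119,-.993]);uy=np.array([.993,.119])
# rectified gray profile on the top tray at z .126 (bar top)
for b in np.arange(-.03,.031,.005):
    print('%.3f'%b,' '.join('%3d'%im[tuple(np.round(proj('top26',[*(c+a*ux+b*uy),.122])).astype(int)[::-1])] for a in np.arange(-.08,.081,.01)))
# hook rod check: compare mat region with top0
m=cv2.absdiff(cv2.imread('pics/top26.png'),cv2.imread('pics/top0.png')).max(2)
n,l,st,ce=cv2.connectedComponentsWithStats((m>50).astype(np.uint8))
print([(tuple(map(int,x[:5]))) for x in st[1:] if x[4]>40])
```

```text
54.35 [ 0.41619456 -0.39253195  0.26370149]
top26 [  59.2 -117.3] size [ 41.3 107. ] ang 1.594 EDGE px [343. 394.]
top26 [89.4 96.2] size [111.4 270.9] ang 1.593 EDGE px [254. 386.]
top26 [252.9 560.3] size [153.1 173.5] ang 1.57  px [ 73. 304.]
top26 [ 319.  -410.3] size [64.6 65.5] ang 0.785  px [466. 282.]
top26 [330.4 318.3] size [54.1 57.7] ang 1.588  px [171. 272.]
top26 [419.    3.6] size [ 81.3 218.8] ang 1.656  px [297. 237.]
top26 [ 376.5 -574. ] size [216.9 219.5] ang 1.571  px [545. 269.]
top26 [400.3 707.9] size [ 89.1 169.1] ang 0.191 EDGE px [ 23. 240.]
top26 [ 501.  -493.1] size [ 95.9 112.2] ang 1.091  px [498. 207.]
top26 [ 701.4 -350.6] size [77.1 91.5] ang 1.116  px [441. 130.]
top26 [619.5 628.4] size [127.7 238.7] ang 3.122  px [ 56. 155.]
top26 [ 471.2 -355.2] size [298.9 891.6] ang 2.471  px [448. 222.]
top26 [877.1 -20.7] size [ 52.1 248.5] ang 1.578  px [312.  62.]
top26 [757.1 289.2] size [283.1 495.8] ang 1.078  px [202. 102.]
-0.030  30 111 149 139 167 134 109 135 111 147 125 108 128 111 152 123 119
-0.025  44 240 243 239 243 242 240 243 240 243 242 240 2
[... 715 characters left out ...]
241 243 241 243 242 242 244 242 242 240 241 214
0.030  61 181 168 177 167 174 142 159 181 176 179 193 178 184 155 103 175
[(337, 147, 303, 227, 22026), (270, 149, 44, 2, 83), (274, 152, 66, 1, 66), (203, 173, 30, 10, 191), (254, 224, 92, 36, 1255), (267, 239, 33, 7, 51), (558, 249, 11, 13, 50), (490, 254, 69, 50, 1033), (546, 271, 14, 12, 117), (565, 273, 13, 10, 123), (454, 278, 16, 18, 131), (530, 289, 12, 10, 110), (548, 289, 13, 11, 118), (565, 288, 33, 34, 533), (466, 305, 103, 75, 3841), (305, 334, 80, 66, 1648), (420, 335, 91, 65, 3976), (198, 341, 96, 59, 3241), (267, 348, 32, 16, 178), (288, 359, 27, 18, 235), (388, 378, 10, 17, 51), (389, 382, 47, 18, 467), (291, 385, 23, 15, 199)]
```

The bar lies flat in the top recess. One check remains: the knob angle before and after the final push, from its pointer mark.

Run:
```python
from h import *
for f in('w1','w2','w4','top0','top26'):
    u,v=proj(f,[.5234,.278,.138]).astype(int); z=16 if f[0]=='t' else 45
    im=cv2.imread(f'pics/{f}.png',0).astype(float); best=[]
    r=np.arange(.008,.0215,.0005)
    for th in np.arange(-np.pi,np.pi,.01):
        pts=[proj(f,[.5234+q*np.cos(th),.278+q*np.sin(th),.141]) for q in r]
        val=cv2.remap(im.astype(np.float32),np.float32([[p[0] for p in pts]]),np.float32([[p[1] for p in pts]]),cv2.INTER_LINEAR)[0]
        # dark along inner and wide
        best.append((val[:6].mean(),val[8:24].mean(),th))
    B=np.array(best); i=np.argsort(-(B[:,1]-B[:,0]))[:5]; print(f,B[i].round(2).tolist())
    # white mark PCA in world
    P=[]
    for a in range(u-z,u+z):
        for b in range(v-z,v+z):
            p=px(f,a,b,.141); d=np.hypot(p[0]-.5234,p[1]-.278)
            loc=im[max(b-4,0):b+5,a-4:a+5]
            if d<.023 and im[b,a]>130 and np.percentile(loc,40)<80: P.append((p[0],p[1],im[b,a]-100))
    P=np.array(P)
    if len(P)>4:
        c=np.average(P[:,:2],axis=0,weights=P[:,2]); w,V=np.linalg.eigh(np.cov(P[:,:2].T,aweights=P[:,2])); print('  mark',c.round(4),len(P),'lineang',np.arctan2(V[1,1],V[0,1])%np.pi,'fromaxis',np.arctan2(c[1]-.278,c[0]-.5234))
```

```text
w1 [[43.34, 170.81, 0.88], [43.28, 170.46, 0.87], [43.49, 169.4, 0.89], [43.18, 168.03, 0.86], [43.51, 167.18, 0.9]]
  mark [0.5354 0.292 ] 27 lineang 1.1081791505425596 fromaxis 0.8621237360715214
w2 [[45.74, 179.61, 2.53], [47.16, 180.99, 2.51], [46.56, 180.1, 2.52], [44.08, 176.68, 2.55], [45.12, 176.87, 2.54]]
  mark [0.5115 0.2873] 59 lineang 3.045012243766151 fromaxis 2.476088081169272
w4 [[40.31, 168.88, 2.44], [40.44, 168.9, 2.43], [40.19, 167.86, 2.45], [40.48, 168.13, 2.42], [40.14, 167.32, 2.46]]
  mark [0.5107 0.2887] 45 lineang 3.131108976336678 fromaxis 2.445252769104605
top0 [[77.01, 127.13, 0.94], [75.79, 125.39, 0.96], [77.98, 127.51, 0.93], [78.41, 127.85, 0.92], [77.24, 126.56, 0.95]]
top26 [[88.86, 134.73, 2.66], [88.73, 131.93, 2.67], [95.88, 139.05, 2.63], [94.19, 137.23, 2.64], [88.49, 131.1, 2.68]]
  mark [0.5129 0.2858] 7 lineang 3.1104491721974252 fromaxis 2.501251495661549
```

```bash
python3 -c "
from workcell import bot
print(bot.job_done())"
```

```text
the job is handed in; nothing more can be done
None
```

I handed the job in at about 54 s, with no verdict returned: the knob is against its off stop (judged by turning torque and pointer angle), the bar was drawn out with the rod and now lies flat in the top tray, the rod is back on its mat, and all four white trays are stacked with alternating offsets.

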